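# Gauge the height of a jammed sample bottle

## Task

The pink-capped sample bottle has jammed aslant in the corner of the blue tray, and its capped height must be checked before it goes into the centrifuge. Work it free, set it down (no dropping) upright in the middle of the height gauge's round anvil, under the raised foot, then lower the gauge's arm by its black side handle until the foot rests on the cap and its sprung plunger is pushed in about half-way (some 6 mm; never hard up to its stop), and leave it there reading. Do not shift the gauge's setting standard, the white-capped bottle or the yellow adapter.

Things in the scene. Friction and masses are not known exactly. Their poses are not given: they have to be found in the camera images.
- bottle_mid (a point): Middle of the pink-capped bottle, 49 mm up its axis; z runs from underside to cap. Rigid round whitish bottle, 36 mm diameter, 98 mm tall, about 90 g: straight sides to 74 mm, shoulder, then a flat pink cap, 29 mm diameter, from 80 to 98 mm. Starts leaning about 32 degrees to the tray's +x, its foot against the tray's cross wall, its side on the tray's far rim.
- tray_floor (a point): Centre of the inner floor (4 mm above the bench) of the fixed blue tray, 180 (its x) by 150 mm, rim 41 mm above the bench, walls 4 mm. x points away from the robot, to the trough holding the bottle, between a cross wall (centred at x = +30 mm, rim height) and the far wall (x = +88 mm). The bottle is near the trough's +y end, 36 to 48 mm to +y. Pink stoppers lie in the near cells.
- anvil (a point): Centre of the top of the gauge's round steel anvil, 70 mm diameter, 6 mm above the grey base, 34 mm above the bench. x points to the column (25 mm diameter, 306 mm high, 90 mm to +x), away from the robot. The base, 190 (x) by 130 mm, fixed, is centred 40 mm to +x. Foot and indicator (58 mm round, front 13 mm to -x of the foot's axis) hang above, so come in tilted, from the front (-x).
- foot (a point): Centre of the flat underside of the gauge's foot, a dark steel disc 20 mm in diameter and 6 mm thick on the end of the sprung plunger, straight above the anvil's centre. The top of the indicator's head stands 115 mm above it while the plunger is out. Starts 190 to 210 mm above the bench.
- handle (a point): Middle of the black grip of the gauge arm's side handle: a level bar, 18 mm diameter, 75 mm long, along the gauge's y axis, sticking out to -y; this point is 90 mm to -y of the column's axis and 90 mm to +x of the foot's axis. Goes up and down with the arm: 45 mm above the foot's underside with the plunger out, 39 mm with it half in. Nothing stands above it.
- carriage (a joint): How far the gauge's arm has been lowered along the column, m: 0 top, 0.11 bottom; starts at 0 to 0.02. Friction keeps it where it is left; it takes about 4 N to move down, 12 N up. The foot's underside stands at 0.210 - carriage + plunger above the bench.
- plunger (a joint): How far the sprung plunger and its foot are pushed up into the indicator, m: 0 fully out (foot free), 0.012 hard up to its stop; half-way is 0.006. The spring gives 0.6 N at first and 0.3 N more per mm.
- spare_mid (a point): Middle (49 mm up) of the white-capped bottle, 36 mm in diameter, 98 mm tall, standing on the bench; leave alone.
- adapter_mid (a point): Middle (46 mm up) of the yellow round adapter with small vials, 84 mm in diameter, 92 mm tall, on the bench behind the work; leave alone.
- setting_mid (a point): Middle (25 mm up) of the gauge's steel setting standard, a cylinder 30 mm in diameter and 50 mm tall on the bench; leave alone.

How it is judged:
By the outcome, as a careful person would: the job done as asked, in the order asked, and still so for the second after the job is handed in, with the robot touching nothing.
It also fails if it takes over 67 s, if anything falls off the work surface, if the arm or the gripper's body presses on something with over 40 N, if the wrist force passes 120 N, or if a joint passes its speed limit or range.

## Robot

A 6-joint arm with a two-finger parallel gripper is mounted at the origin on the work surface. World frame = base frame: x ahead of the robot, y to its left, z up, the work surface at z = 0. Lengths are in mm, angles in degrees, forces in N, time in s.
With the tool pointing down it reaches from about 350 to 850 mm from the base axis. Payload 8.1 kg.
Tool frame: the origin (TCP) lies midway between the tips of the shut fingers; the grasp point (between the pads) lies 19 mm behind it; z points along the fingers, y is the line along which they close (so a half turn about z gives the same grasp; the last joint's range is limited). The gripper opens to 85 mm and grips with 20 to 120 N. Pads are 22 mm wide; open, the fingers measure 114 mm over their backs; the gripper's body (76 mm by 85 mm) begins 54 mm behind the grasp point. The pads swing forward as they close: fully open they stand 13 mm farther back than shut.
Start: joints at [59.164, 7.471, 85.268, -0, 87.261, -4.893], TCP at [262.471, 539.55, 231.292] pointing down, gripper open.
Joint ranges: [-169.43, 169.43], [-51.17, 129.36], [1.28, 143.12], [-76.62, 256.62], [0, 156.53], [-152.29, 152.29]. Speed limits (degrees/s): [136.94, 136.94, 159.86, 180, 180, 180].

## Interface

Orientations are given as [roll, pitch, yaw] about the fixed x, y, z axes, in that order (R = Rz(yaw) Ry(pitch) Rx(roll)).
In Python, from bench import sense, snapshot, camera_params, hand_in, masks_of, pinpoint gives the robot as it stands.
- The arm moves only by the tool step_arm, never from a script. Its argument "targets" is a list of rows, each an object with "angular": the turn, a rotation vector about the tool's x, y, z scaled (see below), a list of three; "dp": the shift along the tool's x, y, z scaled (see below), a list of three; "fingers": the closure, from 0 (fully open) to 1 (shut). A call has exactly 8 rows; each row is the pose to reach, as a shift and turn from the pose commanded when the call began, along the tool's axes at that moment, turning the shorter way round; what a row does not reach only later rows make up. The controller multiplies each number of a shift by 0.2 m and each number of a turn by 180 degrees. A row lasts 1/8 s, in which the tool goes at most 62.5 mm and 10.7 degrees, less where a joint would pass 70% of its speed; a pose out of reach is approached as far as the arm can. A call with a number of a shift or a turn outside -1 to 1 is refused whole. A call with a gripper value outside its range is refused whole. The fingers move at their own pace and stop on an object; "newtons" is the grip in N (left out, the last holds). Time passes only in rows, so rows that repeat a pose let the fingers close, or fill a call up. It gives the time, the measured TCP pose, the force, the opening and the grip force at its end, in the units of the state.
- sense(): the state, without advancing time (a new reading comes with each control period).
- snapshot(name): name is "scene" or "top" or "wrist"; returns the picture (420x560x3 uint8, blue, green, red); there is no depth.
- camera_params(name): a dict with "vfov" (degrees; the focal length in pixels is half the picture's height over the tangent of half this angle, whatever the lens; pixels are square), "cx", "cy" (the principal point, pixels), "D" ([k1, k2, p1, p2, k3] as OpenCV has them; the pictures are not rectified), "R" (3x3) and "t" (3): a world point X has camera coordinates R X + t. Camera axes: x right, y down, z forward; pixel columns grow to the right and rows downward; lengths in mm; the calibration is good to about 2 mm. A picture is of the moment at which its call begins: read the wrist's pose just before it. camera_params takes no time and is no camera call; for the wrist camera it gives the pose at the moment of the call.
- hand_in(): hands the job in; it is judged then, once.
Trained networks look in the newest picture that a camera, given by its name, has taken for a name from the list of things; names that differ only in an ending like _2 or _b are one class to them, and where a whole thing is asked for, a point or a joint stands for the part that bears it (a point fixed in the world has none). Each returns a list of dicts, best first, with "conf" (0 to 1); they miss things now and then, are a little off and sometimes report something else, mostly with a low value. They report only what shows in the picture. A call takes as long as a camera call.
- masks_of(camera, label): "pixels" (420x560 bool, what is visible of it) and "at" ([column, row] in pixels, amid what is visible of it).
- pinpoint(camera, label): "at" ([column, row] in pixels: a listed point, or the origin of a listed thing).
The state is a dict: "time": time; "joint_pos": joint angles; "qd": joint speeds; "joint_efforts": joint torques, N m; "tool_pos": TCP position; "tcp_rot": TCP orientation; "ft_force": force on the tool from outside, world axes, zero at the start; "wrist_torque": the same for the moment, N m; "finger_gap": finger opening in mm; "grip_force": force on a finger pad.
Only numpy, scipy, OpenCV 4.12 (cv2) and the standard library are available. Lean on these libraries where they do the work, as an engineer would, in place of code of your own. Each camera call takes 0.05 s, during which the arm holds its last target. There are 200 camera calls.

## Working session

There is one attempt and no reset: what is moved stays moved. The work goes in short steps, Python scripts to look and compute and a tool call to move; the robot and the scene stay as the last step left them, time stands still between calls to the robot, and variables do not carry over. Pictures are saved under pics/ and viewed, at most 12 in all, crops included, and the job is handed in when it is done.

Besides the shell and the picture viewer there is one more tool, called after ">>>" as name([rows], argument=value, ...), one row to a line, values as JSON. step_arm: Moves the arm, as the interface text tells. Its arguments: {"type":"object","properties":{"targets":{"type":"array","items":{"type":"object","properties":{"angular":{"type":"array","items":{"type":"number","minimum":-1,"maximum":1}},"dp":{"type":"array","items":{"type":"number","minimum":-1,"maximum":1}},"fingers":{"type":"number"}}}},"newtons":{"type":"number"}},"required":["targets"]}

```bash
mkdir -p pics; ls
cat > h.py <<'E'
import numpy as np, cv2
from bench import *
from scipy.spatial.transform import Rotation as Ro
def K(p):
    f=210/np.tan(np.radians(p['vfov']/2)); return np.array([[f,0,p['cx']],[0,f,p['cy']],[0,0,1]])
def ray(cam,px,p=None):
    p=p or camera_params(cam); R=np.array(p['R']);t=np.array(p['t'])
    u=cv2.undistortPoints(np.array([[px]],float),K(p),np.array(p['D'],float))[0,0]
    d=R.T@np.array([u[0],u[1],1]); return -R.T@t, d/np.linalg.norm(d)
def atz(cam,px,z,p=None):
    o,d=ray(cam,px,p); return o+d*(z-o[2])/d[2]
def proj(cam,X,p=None):
    p=p or camera_params(cam)
    return cv2.projectPoints(np.array(X,float).reshape(-1,3),cv2.Rodrigues(np.array(p['R']))[0],np.array(p['t'],float),K(p),np.array(p['D'],float))[0][:,0]
def tri(rays):
    A=np.zeros((3,3));b=np.zeros(3)
    for o,d in rays:
        P=np.eye(3)-np.outer(d,d);A+=P;b+=P@o
    X=np.linalg.solve(A,b); return X,[np.linalg.norm(np.cross(X-o,d)) for o,d in rays]
def rel(pos,rot):
    """numbers for dp, angular to go from sensed tool pose to pos, rot (matrix)"""
    s=sense(); R0=Ro.from_euler('xyz',s['tcp_rot'],degrees=True).as_matrix()
    return (R0.T@(np.array(pos)-s['tool_pos'])/200).round(4), (Ro.from_matrix(R0.T@rot).as_rotvec(degrees=True)/180).round(4)
E
cat > a.py <<'E'
from h import *
for c in ['scene','top']: 
    im=snapshot(c); cv2.imwrite(f'pics/{c}0.png',im)
names=['bottle_mid','tray_floor','anvil','foot','handle','spare_mid','adapter_mid','setting_mid']
for n in names:
    r={}
    for c in ['scene','top']:
        q=pinpoint(c,n); r[c]=q
        print(n,c,[(np.round(a['at']).tolist(),round(a['conf'],2)) for a in q[:3]])
    if r['scene'] and r['top']:
        X,e=tri([ray(c,r[c][0]['at']) for c in r]); print('   ',X.round(1),np.round(e,1))
s=sense(); print(s)
for c in ['scene','top']: print(c,ray(c,[280,210]))
E
python3 a.py; python3 -c "
import cv2,numpy as np
a=np.vstack([cv2.imread('pics/scene0.png'),cv2.imread('pics/top0.png')]);"
```

```text
pics
bottle_mid scene [([376.0, 275.0], 0.64)]
bottle_mid top [([206.0, 224.0], 0.74)]
    [583.8 186.4  54. ] [1. 1.]
tray_floor scene [([374.0, 269.0], 0.76)]
tray_floor top [([213.0, 252.0], 0.9), ([330.0, 157.0], 0.64)]
    [514.9 174.1  17.4] [4. 4.]
anvil scene []
anvil top [([362.0, 261.0], 0.83)]
foot scene [([242.0, 165.0], 0.48)]
foot top []
handle scene [([189.0, 152.0], 0.86)]
handle top [([432.0, 231.0], 0.89)]
    [ 554.2 -289.6  256.4] [0.9 0.9]
spare_mid scene [([221.0, 284.0], 0.55)]
spare_mid top [([326.0, 157.0], 0.76)]
    [ 742.8 -111.8   55.8] [2.1 2.1]
adapter_mid scene [([270.0, 294.0], 0.7)]
adapter_mid top [([278.0, 162.0], 0.65)]
    [735.3   2.2  62. ] [6.5 6.5]
setting_mid scene [([318.0, 313.0], 0.68)]
setting_mid top [([243.0, 171.0], 0.67)]
    [718.7  96.9  27.2] [2.6 2.6]
{'time': 0.9, 'joint_pos': array([ 5.91640639e+01,  7.46871323e+00,  8.52675880e+01, -1.14187111e-03,
        8.72624292e+01, -4.89445483e+00]), 'qd': array([-0.06091678,  0.00262898, -0.05186915, -0.01196285, -0.09753396,
       -0.08380884]), 'joint_efforts': array([ 3.53374189e-04, -5.69304156e+01, -5.00875103e+01, -1.96717456e-04,
        7.27430179e-04, -4.39837606e-05]), 'tool_pos': array([262.47221587, 539.54640139, 231.31984968]), 'tcp_rot': array([1.79998832e+02, 1.24473246e-03, 1.54058573e+02]), 'ft_force': array([ 0.6925954 , -0.28374228,  0.36348688]), 'wrist_torque': array([-0.0240608 ,  0.03432424, -0.00963453]), 'grip_force': 0.0, 'finger_gap': 85.05813696657236}
scene (array([1366.78555255,  267.16707267,  669.83637893]), array([-0.79848881, -0.31735947, -0.51156484]))
top (array([ 553.79895784,  -15.98655167, 1025.81835236]), array([ 0.06219949,  0.02274954, -0.99780443]))
```

View pics/scene0.png

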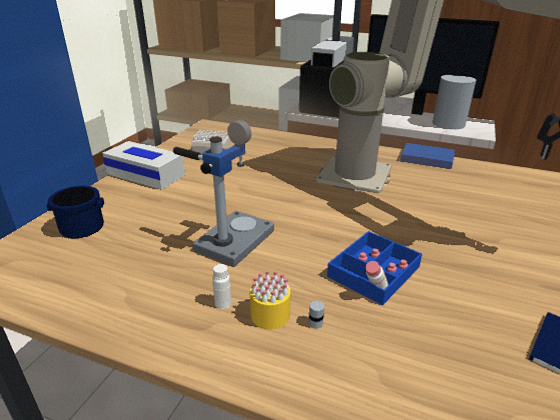

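View pics/top0.png

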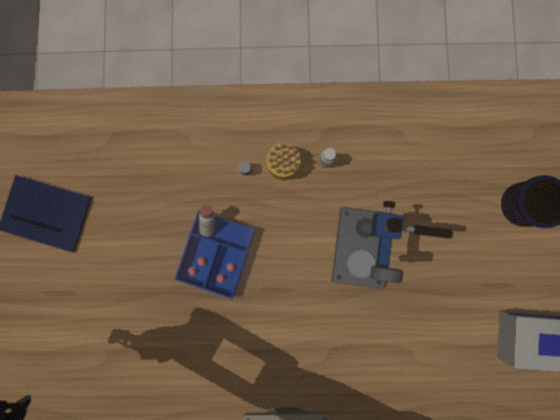

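The scene camera looks back at the robot: gauge at left (handle about (189,152)), tray at right with the bottle about (376,275). In the top view up is +x: the tray is near (213,252) with the bottle cap at (206,213), the anvil at (362,262) and the handle at (432,231). Next I measure axes.

```bash
cat > b.py <<'E'
from h import *
p=camera_params('top')
im=cv2.imread('pics/top0.png')
snapshot('top')
def un(n,c='top'):
    m=masks_of(c,n); return m[0]['pixels'].astype(np.uint8) if m else None
hsv=cv2.cvtColor(im,cv2.COLOR_BGR2HSV)
blue=cv2.inRange(hsv,(105,150,60),(130,255,255)); blue[:,:165]=0; blue[:,270:]=0; blue[:200]=0;blue[310:]=0
pts=np.array([atz('top',[x,y],41,p)[:2] for y,x in np.argwhere(blue>0)],np.float32)
r=cv2.minAreaRect(pts); print('tray blue',r, cv2.boxPoints(r).round(0).tolist())
bx=(hsv[...,1]<70)&(hsv[...,2]<130); bx[:200]=0;bx[295:]=0;bx[:,:328]=0;bx[:,392:]=0
anv=atz('top',pinpoint('top','anvil')[0]['at'],34,p); print('anvil',anv)
X=[]
snapshot('scene')
hd=[pinpoint(c,'handle')[0]['at'] for c in ['top','scene']]
H=tri([ray('top',hd[0]),ray('scene',hd[1])])[0]; print('handle',H)
v=(H-anv)[:2]; print('len(127)',np.linalg.norm(v),'gauge yaw',np.degrees(np.arctan2(v[1],v[0]))+45)
f=pinpoint('scene','foot')[0]['at']; o,d=ray('scene',f); 
k=(anv[:2]-o[:2])@d[:2]/(d[:2]@d[:2]); print('foot near',o+k*d)
print('anvil scene px',proj('scene',anv), 'bottle',[pinpoint(c,'bottle_mid')[0]['at'] for c in ['top','scene']])
for c in['top','scene']:
    m=un('bottle_mid',c)
    if m is not None:
        l=np.argwhere(m); print(c,'mask',l.min(0),l.max(0),l.mean(0))
cv2.imwrite('pics/crop.png',cv2.resize(np.hstack([im[190:310,160:280],im[190:310,320:440]]),None,fx=3.3,fy=3.3,interpolation=cv2.INTER_CUBIC))
E
python3 b.py
```

```text
tray blue ((507.8881530761719, 155.041259765625), (113.2103271484375, 165.49266052246094), 72.00218200683594) [[412.0, 127.0], [569.0, 76.0], [604.0, 183.0], [447.0, 234.0]]
anvil [ 482.50864359 -197.51204234   34.        ]
handle [ 551.16504299 -291.55709608  251.72595934]
len(127) 116.4395693484149 gauge yaw -8.869160793958478
foot near [ 478.4023567  -189.52424817  199.0580962 ]
anvil scene px [[240.72724793 223.93212992]] bottle [[244.2, 170.0], [374.4, 273.9]]
top mask [205 199] [236 213] [221.17317073 205.95365854]
scene mask [261 366] [288 387] [274.37956204 375.89537713]
```

View pics/crop.png

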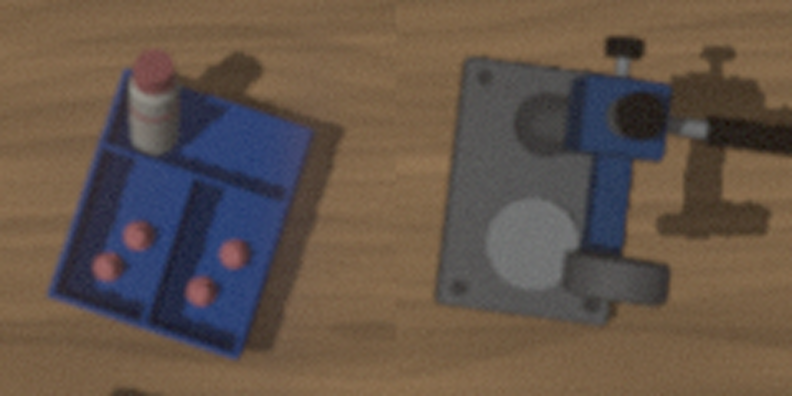

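The crop shows tray rim corners at about (198.5,211), (255,229), (175,279), (233,298) in full-picture pixels. The gauge base corners are at (341,208), (332,281), (384,288), and the anvil is at (361.5,264).

```bash
cat > c.py <<'E'
from h import *
p=camera_params('top')
T=np.array([atz('top',q,41,p) for q in [(198.5,211.2),(254.8,229.1),(175.2,279.4),(232.7,298.2)]])
c=T.mean(0); x=(T[0]+T[1]-T[2]-T[3])/2; y=(T[0]+T[2]-T[1]-T[3])/2
print('tray',c.round(1),np.linalg.norm(x),np.linalg.norm(y),np.degrees(np.arctan2(x[1],x[0])),np.degrees(np.arctan2(-y[0],y[1])))
G=np.array([atz('top',q,28,p) for q in [(340.9,207.6),(332.1,281.2),(384.2,287.9)]])
gx=G[0]-G[1]; gy=G[1]-G[2]
print('gauge',np.linalg.norm(gx),np.linalg.norm(gy),np.degrees(np.arctan2(gx[1],gx[0])),np.degrees(np.arctan2(-gy[0],gy[1])))
g=np.arctan2(gx[1],gx[0]); X=np.array([np.cos(g),np.sin(g)]);Y=np.array([-X[1],X[0]])
print('anvil est',G[1,:2]+55*X-65*Y, G[2,:2]+55*X+65*Y, atz('top',(361.5,263.9),34,p)[:2])
m=masks_of('top','bottle_mid')
X,e=tri([ray('top',[206,224]),ray('scene',[375,274.5])]);print('bottle',X,e)
t=np.arctan2(x[1],x[0]);u=np.array([np.cos(t),np.sin(t)]);v=np.array([-u[1],u[0]])
print('in tray',(X[:2]-c[:2])@u,(X[:2]-c[:2])@v)
E
python3 c.py
```

```text
tray [508.9 168.1  41. ] 177.05477463686023 148.28368231512084 -18.92513143088986 -18.684344211339667
gauge 184.4910529659628 130.0194780757682 -8.412348054755943 -8.386987624169798
anvil est [ 481.42605697 -191.62663551] [ 481.48013969 -191.65431071] [ 478.18662222 -192.42910048]
bottle [584.15658361 185.28213363  55.19655069] [np.float64(2.4131551372098317), np.float64(2.4131551372097673)]
in tray 65.64389939333971 40.628094948134276
```

```bash
cat >> h.py <<'E'
def tool(tau,t):
    a=np.radians(tau);b=np.radians(t); f=np.array([np.cos(a),np.sin(a),0]);k=np.array([0,0,1.])
    z=np.sin(b)*f-np.cos(b)*k; x=-np.cos(b)*f-np.sin(b)*k
    return np.c_[x,np.cross(z,x),z]
TY,TC=-18.8,np.array([509.5,168.])
def tray(x,y,z):
    a=np.radians(TY); return np.array([TC[0]+x*np.cos(a)-y*np.sin(a),TC[1]+x*np.sin(a)+y*np.cos(a),z])
E
python3 - <<'E'
from h import *
R=tool(TY,20); 
ax=tray(np.sin(np.radians(32)),0,0)-tray(0,0,0); ax[2]=np.cos(np.radians(32))
g=tray(73.2,41,55.1)+11*ax; print(g)
print(rel(g+(21-100)*R[:,2],R)); print(proj('top',[g]),proj('top',[tray(73.2,41,55.1)+49*ax]))
print(proj('top',[tray(73.2,41,55.1)-49*ax]))
E
```

```text
[597.52574382 181.34424797  64.42852906]
(array([-2.1559, -0.8945,  0.4632]), array([-0.0069, -0.111 , -0.0393]))
[[207.77376582 218.08491738]] [[207.67526193 209.34113633]]
[[207.92012931 230.80487749]]
```

>>> step_arm([
  {"dp": [-0.3, -0.12, 0.03], "angular": [0, 0, 0], "fingers": 0},
  {"dp": [-0.6, -0.25, 0.06], "angular": [0, 0, 0], "fingers": 0},
  {"dp": [-0.9, -0.4, 0.1], "angular": [0, -0.03, -0.01], "fingers": 0},
  {"dp": [-1, -0.45, 0.1], "angular": [0, -0.06, -0.02], "fingers": 0},
  {"dp": [-1, -0.6, 0.1], "angular": [0, -0.11, -0.039], "fingers": 0},
  {"dp": [-1, -0.75, 0.1], "angular": [-0.007, -0.111, -0.039], "fingers": 0},
  {"dp": [-1, -0.9, 0.1], "angular": [-0.007, -0.111, -0.039], "fingers": 0},
  {"dp": [-1, -0.9, 0.1], "angular": [-0.007, -0.111, -0.039], "fingers": 0},
])

```text
time: 2.45
tool_pos: [362.9, 289.2, 211.4]
tcp_rot: [179.9, 20.0, 161.1]
ft_force: [0.5, -0.0, 0.0]
finger_gap: 85.3
grip_force: 0.0
```

Run:
```python
from h import *
R=tool(TY,20); g=np.array([597,181,64])
print(rel(g+(21-100)*R[:,2],R),sense()['time'])
```

```text
(array([-0.9528, -0.134 ,  0.7364]), array([ 0.0001,  0.0001, -0.0005])) 2.45
```

>>> step_arm([
  {"dp": [-0.25, -0.03, 0.15], "angular": [0, 0, 0], "fingers": 0},
  {"dp": [-0.5, -0.07, 0.3], "angular": [0, 0, 0], "fingers": 0},
  {"dp": [-0.75, -0.1, 0.5], "angular": [0, 0, 0], "fingers": 0},
  {"dp": [-0.95, -0.134, 0.65], "angular": [0, 0, 0], "fingers": 0},
  {"dp": [-0.95, -0.134, 0.7], "angular": [0, 0, 0], "fingers": 0},
  {"dp": [-0.95, -0.134, 0.73], "angular": [0, 0, 0], "fingers": 0},
  {"dp": [-0.95, -0.134, 0.736], "angular": [0, 0, 0], "fingers": 0},
  {"dp": [-0.95, -0.134, 0.736], "angular": [0, 0, 0], "fingers": 0},
])

```text
time: 3.45
tool_pos: [571.2, 191.9, 138.6]
tcp_rot: [179.9, 20.0, 161.2]
ft_force: [-0.1, 0.9, -0.4]
finger_gap: 85.3
grip_force: 0.0
```

```bash
cat > d.py <<'E'
from h import *
p=camera_params('wrist'); im=snapshot('wrist'); cv2.imwrite('pics/w1.png',im)
b=pinpoint('wrist','bottle_mid'); print([(q['at'],q['conf']) for q in b])
snapshot('top'); print([(q['at'],q['conf']) for q in pinpoint('top','bottle_mid')])
ax=tray(np.sin(np.radians(32)),0,0)-tray(0,0,0); ax[2]=np.cos(np.radians(32))
m=tray(73.2,41,55.1)
print('pred base,mid,captop',proj('wrist',[m-49*ax,m,m+49*ax],p).round(1).tolist())
print('tray corner ++ , +-',proj('wrist',[tray(90,75,41),tray(90,-75,41),tray(30,77,41)],p).round(1).tolist())
print('cam',ray('wrist',[280,210],p)[0], sense()['tool_pos'],sense()['joint_pos'])
E
python3 d.py
```

```text
[([284.3, 206.2], 0.76)]
[([205.5, 221.8], 0.64)]
pred base,mid,captop [[278.7, 144.4], [278.6, 206.5], [278.4, 278.5]]
tray corner ++ , +- [[324.5, 213.6], [123.0, 213.5], [334.6, 139.2]]
cam [458.76181372 230.08384626 247.70228422] [571.56237346 191.51283629 138.73952691] [ 21.28874667  -1.7621479  107.08104063 -14.73861011  59.87306102
 -44.13010952]
```

View pics/w1.png

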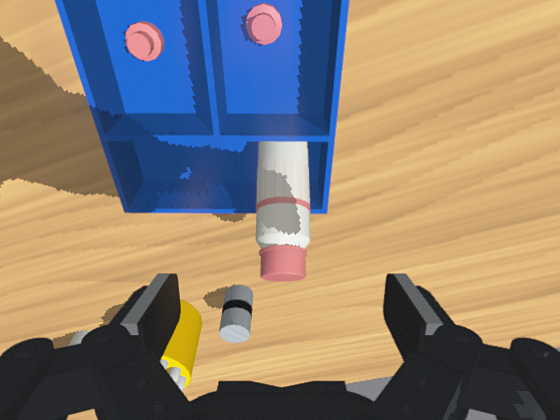

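```bash
sed -i 's/TC=.*/TC=-18.8,np.array([509.5,168.])+3.3*np.array([.322,.947])/;s/TY,TC=-18.8,-18.8/TY,TC=-18.8/' h.py; grep TC= h.py
python3 - <<'E'
from h import *
R=tool(TY,20); 
ax=tray(np.sin(np.radians(32)),0,0)-tray(0,0,0); ax[2]=np.cos(np.radians(32))
g=tray(73.2,41,55.1)+16*ax; print(g,ax)
print(rel(g+19*R[:,2],R))
l=tray(20,0,65)-tray(0,0,0); print('lift in tool',R.T@l/200)
E
```

```text
TY,TC=-18.8,np.array([509.5,168.])+3.3*np.array([.322,.947])
[601.09658222 183.61547397  68.66876954] [ 0.50164768 -0.1707748   0.8480481 ]
(array([-0.023 ,  0.0097,  0.4764]), array([ 0.0003,  0.0003, -0.0001]))
lift in tool [-2.05125809e-01 -2.08971558e-17 -2.71198087e-01]
```

>>> step_arm([
  {"dp": [-0.02, 0.01, 0.15], "angular": [0, 0, 0], "fingers": 0},
  {"dp": [-0.02, 0.01, 0.27], "angular": [0, 0, 0], "fingers": 0},
  {"dp": [-0.023, 0.01, 0.37], "angular": [0, 0, 0], "fingers": 0},
  {"dp": [-0.023, 0.01, 0.43], "angular": [0, 0, 0], "fingers": 0},
  {"dp": [-0.023, 0.01, 0.46], "angular": [0, 0, 0], "fingers": 0},
  {"dp": [-0.023, 0.01, 0.476], "angular": [0, 0, 0], "fingers": 0},
  {"dp": [-0.023, 0.01, 0.476], "angular": [0, 0, 0], "fingers": 0.2},
  {"dp": [-0.023, 0.01, 0.476], "angular": [0, 0, 0], "fingers": 0.35},
], newtons=45)

```text
time: 4.65
tool_pos: [607.5, 181.1, 50.9]
tcp_rot: [179.9, 20.1, 161.1]
ft_force: [0.5, -0.3, -0.4]
finger_gap: 55.9
grip_force: 0.0
```

>>> step_arm([
  {"dp": [0, 0, 0], "angular": [0, 0, 0], "fingers": 0.45},
  {"dp": [0, 0, 0], "angular": [0, 0, 0], "fingers": 0.5},
  {"dp": [0, 0, 0], "angular": [0, 0, 0], "fingers": 0.55},
  {"dp": [0, 0, 0], "angular": [0, 0, 0], "fingers": 0.6},
  {"dp": [0, 0, 0], "angular": [0, 0, 0], "fingers": 0.7},
  {"dp": [0, 0, 0], "angular": [0, 0, 0], "fingers": 0.8},
  {"dp": [0, 0, 0], "angular": [0, 0, 0], "fingers": 0.8},
  {"dp": [0, 0, 0], "angular": [0, 0, 0], "fingers": 0.8},
], newtons=45)

```text
time: 5.65
tool_pos: [607.2, 180.9, 50.2]
tcp_rot: [180.0, 20.0, 161.1]
ft_force: [-0.7, -1.6, 3.0]
finger_gap: 34.2
grip_force: 44.6
```

>>> step_arm([
  {"dp": [-0.015, 0, -0.02], "angular": [0, 0, 0], "fingers": 0.8},
  {"dp": [-0.035, 0, -0.045], "angular": [0, 0, 0], "fingers": 0.8},
  {"dp": [-0.06, 0, -0.08], "angular": [0, 0, 0], "fingers": 0.8},
  {"dp": [-0.1, 0, -0.13], "angular": [0, 0, 0], "fingers": 0.8},
  {"dp": [-0.15, 0, -0.2], "angular": [0, 0, 0], "fingers": 0.8},
  {"dp": [-0.2, 0, -0.27], "angular": [0, 0, 0], "fingers": 0.8},
  {"dp": [-0.22, 0, -0.35], "angular": [0, 0, 0], "fingers": 0.8},
  {"dp": [-0.22, 0, -0.4], "angular": [0, 0, 0], "fingers": 0.8},
])

```text
time: 6.65
tool_pos: [620.8, 176.6, 142.3]
tcp_rot: [179.9, 20.1, 161.1]
ft_force: [-0.2, 0.5, -1.8]
finger_gap: 34.7
grip_force: 44.8
```

Run:
```python
from h import *
for c in ['wrist','scene','top']:
    p=camera_params(c); im=snapshot(c)
    m=masks_of(c,'bottle_mid'); q=pinpoint(c,'bottle_mid')
    print(c,[(a['at'],a['conf']) for a in q])
    if c=='wrist': w=im
    if c=='scene': s=im
cv2.imwrite('pics/l1.png',np.vstack([cv2.resize(w[140:,140:440],(400,373)),cv2.resize(s[180:300,310:430],(400,400))])[:773] if 0 else np.hstack([cv2.resize(w[100:,130:430],(400,427)),cv2.resize(s[190:310,310:430],(400,427))]))
print(sense()['tool_pos'],sense()['joint_pos'].round(0))
```

```text
wrist [([279.4, 258.2], 0.71)]
scene [([379.5, 248.4], 0.88)]
top [([199.7, 216.1], 0.77)]
[619.89050468 176.23921499 139.45963204] [ 18.   4. 101. -14.  59. -48.]
```

View pics/l1.png

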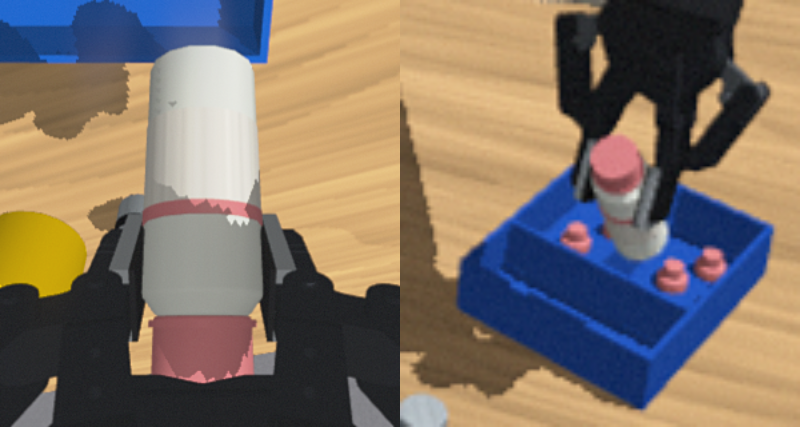

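```bash
cat > fit.py <<'E'
from h import *
from scipy.optimize import least_squares
p=camera_params('wrist'); im=snapshot('wrist'); s=sense()
R=Ro.from_euler('xyz',s['tcp_rot'],degrees=True).as_matrix(); P=np.array(s['tool_pos'])
th=np.linspace(0,2*np.pi,60)
def circ(h,r,c,a):
    u=R[:,1]; v=np.cross(a,u); return proj('wrist',[c+h*a+r*(np.cos(t)*u+np.sin(t)*v) for t in th],p)
cam=ray('wrist',[280,210],p)[0]
def model(d,off,gh):  # d: angle bottle axis vs -tool z about tool y; off: depth offset; gh: axis height of grasp
    a=-np.cos(np.radians(d))*R[:,2]-np.sin(np.radians(d))*R[:,0]
    c=P+(-19+off)*R[:,2]-gh*a
    b=circ(0,18,c,a); n=cam-c; n-=n@a*a; n/=np.linalg.norm(n)
    near=proj('wrist',[c+80*a+14.5*n, c+74*a+18*n,c+18*n],p)
    return b,near
for d in [46,49,52,55,58]:
    for gh in [61,65,69]:
        b,n=model(d,0,gh); print(d,gh,'base rows',b[:,1].min().round(1),b[:,1].max().round(1),'w',np.ptp(b[:,0]).round(1),'cap80,sh74,base0 rows',n[:,1].round(1))
E
python3 fit.py
```

```text
46 61 base rows 147.5 189.7 w 75.2 cap80,sh74,base0 rows [344.  324.  147.5]
46 65 base rows 140.2 183.2 w 74.4 cap80,sh74,base0 rows [331.7 312.  140.2]
46 69 base rows 133.0 176.9 w 73.6 cap80,sh74,base0 rows [319.8 300.3 133. ]
49 61 base rows 144.9 185.1 w 76.6 cap80,sh74,base0 rows [346.6 327.2 144.9]
49 65 base rows 137.1 178.4 w 75.8 cap80,sh74,base0 rows [334.3 315.  137.1]
49 69 base rows 129.5 171.8 w 75.1 cap80,sh74,base0 rows [322.3 303.2 129.5]
52 61 base rows 142.5 180.7 w 78.0 cap80,sh74,base0 rows [349.  330.2 142.5]
52 65 base rows 134.3 173.7 w 77.3 cap80,sh74,base0 rows [336.7 318.  134.3]
52 69 base rows 126.3 166.8 w 76.6 cap80,sh74,base0 rows [324.7 306.1 126.3]
55 61 base rows 140.5 176.3 w 79.5 cap80,sh74,base0 rows [351.3 333.2 140.5]
55 65 base rows 131.8 169.1 w 78.9 cap80,sh74,base0 rows [339.  320.9 131.8]
55 69 base rows 123.3 161.9 w 78.3 cap80,sh74,base0 rows [327.  308.9 123.3]
58 61 base rows 138.8 172.1 w 81.1 cap80,sh74,base0 rows [353.3 336.  138.8]
58 65 base rows 129.7 164.6 w 80.6 cap80,sh74,base0 rows [341.1 323.7 129.7]
58 69 base rows 120.7 157.2 w 80.0 cap80,sh74,base0 rows [329.2 311.7 120.7]
```

```bash
cat >> h.py <<'E'
GY=-8.4; AN=np.array([480,-193.,34])
def gauge(x,y,z):
    a=np.radians(GY); return AN+[x*np.cos(a)-y*np.sin(a),x*np.sin(a)+y*np.cos(a),z]
def place(x,y,z,t=52,gh=64.7):
    R=tool(GY,t); return gauge(x,y,z+gh)+19*R[:,2],R
E
python3 - <<'E'
from h import *
print(place(-90,0,70)[0]); print(rel(*place(-90,0,70)))
R=tool(TY,20)
for P in [(550,60,170),(460,-60,190)]: print(R.T@(np.array(P)-sense()['tool_pos'])/200)
E
```

```text
[ 405.77707753 -182.03971238  157.00243197]
(array([ 0.3792, -2.0415, -0.2298]), array([-0.0346, -0.1775, -0.0475]))
[ 0.08326284 -0.66306271 -0.19212481]
[ 0.26766411 -1.37607183 -0.36565916]
```

>>> step_arm([
  {"dp": [0.02, -0.1, -0.04], "angular": [0, 0, 0], "fingers": 0.8},
  {"dp": [0.03, -0.25, -0.1], "angular": [0, 0, 0], "fingers": 0.8},
  {"dp": [0.05, -0.4, -0.15], "angular": [-0.004, -0.02, -0.005], "fingers": 0.8},
  {"dp": [0.07, -0.55, -0.2], "angular": [-0.008, -0.04, -0.01], "fingers": 0.8},
  {"dp": [0.1, -0.7, -0.24], "angular": [-0.012, -0.06, -0.015], "fingers": 0.8},
  {"dp": [0.12, -0.85, -0.27], "angular": [-0.017, -0.085, -0.022], "fingers": 0.8},
  {"dp": [0.15, -1.0, -0.3], "angular": [-0.02, -0.11, -0.03], "fingers": 0.8},
  {"dp": [0.2, -1.0, -0.3], "angular": [-0.025, -0.13, -0.035], "fingers": 0.8},
])

```text
time: 8.15
tool_pos: [505.8, 5.4, 201.3]
tcp_rot: [179.5, 42.6, 168.3]
ft_force: [6.9, -4.8, 36.8]
finger_gap: 34.6
grip_force: 45.6
```

Run:
```python
from h import *
print(rel(*place(-90,0,70))); print(sense()['joint_pos'].round())
```

```text
(array([ 0.37  , -1.0191, -0.0494]), array([-0.0106, -0.052 , -0.0128]))
[  0. -51. 143. -10.  47. -74.]
```

```bash
cat > kin.py <<'E'
from h import *
from scipy.optimize import least_squares
LO=np.array([-169.43,-51.17,1.28,-76.62,0,-152.29]);HI=np.array([169.43,129.36,143.12,256.62,156.53,152.29])
def r(ax,q): return Ro.from_euler(ax,q,degrees=True).as_matrix()
def fk(q,L):
    d1,a1,a2,a3,d4,d6=L
    A=r('z',q[0]); B=A@r('y',q[1]); C=B@r('y',q[2]); D=C@r('z',q[3]); E=D@r('y',q[4]); F=E@r('z',q[5])
    p=A@[a1,0,d1]+B@[0,0,a2]+C@[a3,0,d4]+F@[0,0,d6]
    return p,F
D=[([59.164,7.471,85.268,0,87.261,-4.893],[262.471,539.55,231.292],[180,0,154.06]),
([21.28874667,-1.7621479,107.08104063,-14.73861011,59.87306102,-44.13010952],[571.56237346,191.51283629,138.73952691],[179.9,20,161.2])]
E
python3 - <<'E'
from kin import *
s=sense(); D.append((s['joint_pos'],s['tool_pos'],s['tcp_rot'])); print(s['joint_pos'],s['qd'].round(2),s['ft_force'],s['tool_pos'])
for q,p,e in D:
    F=fk(q,[1]*6)[1]; print(((F.T@Ro.from_euler('xyz',e,degrees=True).as_matrix())).round(2).tolist())
f=lambda L: np.concatenate([fk(q,L)[0]-p for q,p,e in D]+[1e-3*(np.array(L)-[350,50,350,0,350,250])])
o=least_squares(f,[350,50,350,0,350,250]); print(o.x.round(1),o.fun.round(1))
E
```

```text
[  0.23672906 -51.19167595 143.07515122 -10.41645357  46.51002276
 -73.93809375] [  3.55  -3.02  -6.01   4.54 -10.05  -4.18] [ 6.8704548  -4.84743739 36.75992352] [505.81281643   5.43887032 201.2560796 ]
[[0.0, -1.0, -0.0], [1.0, 0.0, -0.0], [-0.0, -0.0, 1.0]]
[[0.0, -1.0, -0.0], [1.0, 0.0, 0.0], [-0.0, -0.0, 1.0]]
[[0.0, -1.0, -0.0], [1.0, 0.0, -0.0], [0.0, -0.0, 1.0]]
[  75.5  129.1  166.1 -103.1  442.7   90.8] [ 44.  -26.2  -0.   -3.3   8.5   0.    0.  -15.3   0.   -0.3   0.1  -0.2
  -0.1   0.1  -0.2]
```

```bash
cat > kfit.py <<'E'
from kin import *
s=sense(); D.append((s['joint_pos'],s['tool_pos'],0))
D.append(([0.23672906,-51.19167595,143.07515122,-10.41645357,46.51002276,-73.93809375],[505.81281643,5.43887032,201.2560796],0))
D.append(([18,4,101,-14,59,-48],[619.89,176.24,139.46],0))
W=[1,1,1,1,.1]
def fk2(q,L):
    d1,a1,a2,a3,d4,d6,b1,b2,e1,e2=L
    A=r('z',q[0]); B=A@r('y',q[1]); C=B@r('y',q[2]); Dm=C@r('z',q[3]); E=Dm@r('y',q[4])
    return A@[a1,b1,d1]+B@[0,0,a2]+C@[a3,0,d4]+Dm@[e2,b2,0]+E@[e1,0,d6], E@r('z',q[5])
if __name__=='__main__':
    x0=np.array([350,50,350,0,350,250,0,0,0,0])
    f=lambda L: np.concatenate([w*(fk2(q,L)[0]-p) for (q,p,e),w in zip(D,W)]+[2e-3*(np.array(L)-x0)])
    o=least_squares(f,x0); print(o.x.round(1),o.fun.round(1)); np.save('L.npy',o.x); print(s['joint_pos'],s['ft_force'])
E
python3 kfit.py
```

```text
[284.   45.8 341.4   7.5 497.1 332.8  -2.   53.2 -12.8  27.1] [-0.   0.  -0.  -0.   0.  -0.   0.  -0.  -0.   0.  -0.  -0.  -0.  -0.
  0.3 -0.1 -0.  -0.   0.   0.3  0.2 -0.   0.1 -0.   0.1]
[  0.23672906 -51.19167595 143.07515122 -10.41645357  46.51002276
 -73.93809375] [ 6.8704548  -4.84743739 36.75992352]
```

```bash
cat > ik.py <<'E'
from kfit import *
L=np.load('L.npy'); Z90=r('z',90)
def ik(pos,R,seeds):
    best=None
    for q0 in seeds:
        def f(q):
            p,F=fk2(q,L); return np.concatenate([p-pos,150*Ro.from_matrix((F@Z90).T@R).as_rotvec()])
        o=least_squares(f,np.clip(q0,LO+1,HI-1),bounds=(LO,HI),max_nfev=60)
        if best is None or o.cost<best.cost: best=o
    return best.x,np.sqrt(2*best.cost)
E
cat > t.py <<'E'
from ik import *
rng=np.random.default_rng(0)
S0=[[-20,-30,120,0,50,-60],[-30,-10,110,60,70,-90],[-30,-10,110,-60,70,0],[-30,-10,110,100,70,-90],[-30,-10,110,30,70,60]]
for tau in range(-10,111,15):
    for flip in (1,-1):
        R=tool(tau,52)@np.diag([flip,flip,1]); pos=AN+[0,0,65]+19*R[:,2]
        q,e=ik(pos,R,S0); print(tau,flip,q.round(0),round(e,1))
E
python3 t.py
```

```text
-10 1 [ -39.  -23.  143.   37.   33. -146.] 42.3
-10 -1 [-39. -23. 143.  37.  33.  34.] 42.3
5 1 [-54.  -8. 143.  71.  53. 152.] 33.0
5 -1 [-50. -14. 143.  62.  48. -12.] 27.8
20 1 [-54.  -9. 143.  67.  55. 150.] 4.3
20 -1 [-54.  -9. 143.  67.  55. -30.] 4.3
35 1 [-56.   0. 134.  60.  65. 142.] 0.0
35 -1 [-56.   0. 134.  60.  65. -38.] 0.0
50 1 [-56.  10. 122.  52.  75. 138.] 0.0
50 -1 [-56.  10. 122.  52.  75. -42.] 0.0
65 1 [-54.  19. 110.  44.  84. 133.] 0.0
65 -1 [-54.  19. 110.  44.  84. -47.] 0.0
80 1 [-50.  27.  99.  37.  93. 128.] 0.0
80 -1 [-50.  27.  99.  37.  93. -52.] 0.0
95 1 [-46.  34.  88.  30. 101. 123.] 0.0
95 -1 [-46.  34.  88.  30. 101. -57.] 0.0
110 1 [-42.  40.  79.  23. 109. 116.] 0.0
110 -1 [-42.  40.  79.  23. 109. -64.] 0.0
```

```bash
cat > t2.py <<'E'
from ik import *
R=tool(TY,20); print('cmd end',np.array([619.9,176.2,139.5])+R@np.array([.2,-1,-.3])*200)
q=sense()['joint_pos']
def yawR(psi): return tool(psi-180,0)   # x axis azimuth psi, pointing down
P=np.array([480,20,330.])
for psi in [168,120,60,0,-60,-100,-135]:
    q,e=ik(P,yawR(psi),[q]); print(psi,q.round(0),round(e,1))
def chk(name,pos,R):
    global q
    q,e=ik(pos,R,[q]); print(name,np.round(pos),q.round(0),round(e,1))
tau=45
for name,d,h,t in [('stage0',150,120,0),('stage25',150,120,25),('stage52',150,100,52),('pre',90,40,52),('near',0,15,52),('place',0,0,52)]:
    R=tool(tau,t); f=tool(tau,90)[:,2]
    chk(name,AN+[0,0,65+h]-d*f+19*R[:,2],R)
E
python3 t2.py
```

```text
cmd end [500.43810105   5.59665736 182.20075151]
168 [ -4. -13.  94.  -0.  99. -82.] 0.0
120 [ -4. -13.  94.   0.  99. -34.] 0.0
60 [ -4. -13.  94.  -0.  99.  26.] 0.0
0 [ -4. -13.  94.   0.  99.  86.] 0.0
-60 [ -4. -13.  94.   0.  99. 146.] 0.0
-100 [-17. -19. 102.  15.  95. 152.] 72.3
-135 [-32. -31. 119.  34.  87. 152.] 141.1
stage0 [ 374. -299.  200.] [-56. -17. 115.  14.  81. 152.] 53.1
stage25 [ 380. -293.  202.] [-64. -11. 114.  27.  86. 152.] 15.8
stage52 [ 385. -288.  187.] [-73.   2. 116.  44.  92. 141.] 0.0
pre [ 427. -246.  127.] [-67.   5. 122.  48.  82. 139.] 0.0
near [ 491. -182.  102.] [-56.   5. 126.  54.  73. 141.] 0.0
place [ 491. -182.   87.] [-56.   7. 126.  54.  72. 139.] 0.0
```

```bash
cat > t3.py <<'E'
from ik import *
q=sense()['joint_pos']
def yawR(psi): return tool(psi-180,0)
def chk(name,pos,R):
    global q
    q,e=ik(np.array(pos,float),R,[q]); print(name,np.round(pos),q.round(0),round(e,1))
for psi,P in [(168,(500,0,380)),(90,(500,0,380)),(10,(500,0,380)),(-60,(500,-20,380)),(-60,(440,-150,380)),(-60,(400,-260,380))]: chk(psi,P,yawR(psi))
tau=50
for name,d,h,t in [('st30',150,200,30),('stage52',150,100,52),('pre',90,40,52),('near',0,15,52),('place',0,0,52),('out',100,15,52)]:
    R=tool(tau,t); f=tool(tau,90)[:,2]
    chk(name,AN+[0,0,65+h]-d*f+19*R[:,2],R)
print(rel((500,0,380),yawR(168)))
E
python3 t3.py
```

```text
168 [500   0 380] [ -6.  -9.  84.  -0. 105. -84.] 0.0
90 [500   0 380] [ -6.  -9.  84.  -0. 105.  -6.] 0.0
10 [500   0 380] [ -6.  -9.  84.   0. 105.  74.] 0.0
-60 [500 -20 380] [ -8.  -9.  84.   0. 105. 142.] 0.0
-60 [ 440 -150  380] [-25. -14.  89.  -0. 105. 125.] 0.0
-60 [ 400 -260  380] [-39. -12.  87.  -0. 105. 111.] 0.0
st30 [ 390. -301.  283.] [-65.  -7. 103.  29.  97. 152.] 11.2
stage52 [ 393. -296.  187.] [-72.   7. 111.  42.  95. 139.] 0.0
pre [ 432. -250.  127.] [-66.   9. 117.  45.  85. 137.] 0.0
near [ 490. -182.  102.] [-56.   8. 122.  51.  76. 139.] 0.0
place [ 490. -182.   87.] [-56.  10. 122.  52.  75. 138.] 0.0
out [ 425. -258.  102.] [-67.  12. 117.  45.  84. 134.] 0.0
(array([-0.5883, -0.0262, -0.6734]), array([0.0034, 0.2368, 0.0026]))
```

>>> step_arm([
  {"dp": [-0.1, 0, -0.1], "angular": [0, 0.03, 0], "fingers": 0.8},
  {"dp": [-0.2, 0, -0.22], "angular": [0, 0.07, 0], "fingers": 0.8},
  {"dp": [-0.3, -0.01, -0.35], "angular": [0, 0.12, 0], "fingers": 0.8},
  {"dp": [-0.4, -0.02, -0.47], "angular": [0, 0.16, 0], "fingers": 0.8},
  {"dp": [-0.5, -0.026, -0.57], "angular": [0, 0.2, 0], "fingers": 0.8},
  {"dp": [-0.57, -0.026, -0.65], "angular": [0, 0.23, 0], "fingers": 0.8},
  {"dp": [-0.59, -0.026, -0.67], "angular": [0.003, 0.237, 0.003], "fingers": 0.8},
  {"dp": [-0.59, -0.026, -0.67], "angular": [0.003, 0.237, 0.003], "fingers": 0.8},
])

```text
time: 9.15
tool_pos: [501.1, 1.2, 378.6]
tcp_rot: [179.9, -0.0, 168.0]
ft_force: [-0.9, 0.7, -1.7]
finger_gap: 34.3
grip_force: 45.5
```

Run:
```python
from h import *
s=sense();print(s['joint_pos'].round(1),s['ft_force'].round(1)); print(rel((500,0,380),tool(10-180-80+180,0)))
print(rel((500,0,380),tool(90-180,0)))
```

```text
[-5.800e+00 -8.600e+00  8.600e+01  1.000e-01  1.026e+02 -8.380e+01] [-0.9  0.7 -1.7]
(array([ 0.0039, -0.0072, -0.007 ]), array([ 0.0005, -0.0006,  0.3224]))
(array([ 0.0039, -0.0072, -0.007 ]), array([ 4.000e-04, -7.000e-04,  4.336e-01]))
```

>>> step_arm([
  {"dp": [0, 0, 0], "angular": [0, 0, 0.04], "fingers": 0.8},
  {"dp": [0, 0, 0], "angular": [0, 0, 0.09], "fingers": 0.8},
  {"dp": [0, 0, 0], "angular": [0, 0, 0.145], "fingers": 0.8},
  {"dp": [0, 0, 0], "angular": [0, 0, 0.2], "fingers": 0.8},
  {"dp": [0, 0, 0], "angular": [0, 0, 0.255], "fingers": 0.8},
  {"dp": [0, 0, 0], "angular": [0, 0, 0.31], "fingers": 0.8},
  {"dp": [0, 0, 0], "angular": [0, 0, 0.365], "fingers": 0.8},
  {"dp": [0, 0, 0], "angular": [0, 0, 0.42], "fingers": 0.8},
])

```text
time: 10.15
tool_pos: [499.9, 1.6, 378.3]
tcp_rot: [180.0, -0.1, 92.2]
ft_force: [0.0, 0.6, -1.1]
finger_gap: 34.5
grip_force: 45.5
```

>>> step_arm([
  {"dp": [0, 0, 0], "angular": [0, 0, 0.055], "fingers": 0.8},
  {"dp": [0, 0, 0], "angular": [0, 0, 0.11], "fingers": 0.8},
  {"dp": [0, 0, 0], "angular": [0, 0, 0.165], "fingers": 0.8},
  {"dp": [0, 0, 0], "angular": [0, 0, 0.22], "fingers": 0.8},
  {"dp": [0, 0, 0], "angular": [0, 0, 0.275], "fingers": 0.8},
  {"dp": [0, 0, 0], "angular": [0, 0, 0.33], "fingers": 0.8},
  {"dp": [0, 0, 0], "angular": [0, 0, 0.385], "fingers": 0.8},
  {"dp": [0, 0, 0], "angular": [0, 0, 0.44], "fingers": 0.8},
])

```text
time: 11.15
tool_pos: [499.9, 1.6, 378.3]
tcp_rot: [-179.9, -0.0, 13.0]
ft_force: [-0.2, -0.5, -1.5]
finger_gap: 34.4
grip_force: 45.5
```

>>> step_arm([
  {"dp": [0, 0, 0], "angular": [0, 0, 0.055], "fingers": 0.8},
  {"dp": [0, 0, 0], "angular": [0, 0, 0.11], "fingers": 0.8},
  {"dp": [0, 0, 0], "angular": [0, 0, 0.165], "fingers": 0.8},
  {"dp": [0, 0, 0], "angular": [0, 0, 0.22], "fingers": 0.8},
  {"dp": [0, 0, 0], "angular": [0, 0, 0.275], "fingers": 0.8},
  {"dp": [0, 0, 0], "angular": [0, 0, 0.33], "fingers": 0.8},
  {"dp": [0, 0, 0], "angular": [0, 0, 0.37], "fingers": 0.8},
  {"dp": [0, 0, 0], "angular": [0, 0, 0.38], "fingers": 0.8},
])

```text
time: 12.15
tool_pos: [500.0, 1.5, 378.5]
tcp_rot: [-179.9, 0.1, -55.2]
ft_force: [-0.3, -0.1, -0.9]
finger_gap: 34.3
grip_force: 45.5
```

Run:
```python
from h import *
s=sense();print(s['joint_pos'].round(1)); print(rel((400,-260,380),tool(120,0)))
R=tool(50,52); f=tool(50,90)[:,2]
print(rel(AN+[0,0,65+100]-150*f+19*R[:,2],R))
```

```text
[-5.800e+00 -8.700e+00  8.620e+01  1.000e-01  1.026e+02  1.394e+02]
(array([ 0.7875,  1.1576, -0.0107]), array([-0.0003,  0.0007,  0.0269]))
(array([0.9198, 1.2907, 0.9523]), array([ 0.188 , -0.2447,  0.385 ]))
```

>>> step_arm([
  {"dp": [0.06, 0.09, 0], "angular": [0, 0, 0], "fingers": 0.8},
  {"dp": [0.18, 0.26, 0], "angular": [0, 0, 0], "fingers": 0.8},
  {"dp": [0.3, 0.44, 0], "angular": [0, 0, 0], "fingers": 0.8},
  {"dp": [0.42, 0.62, 0], "angular": [0, 0, 0], "fingers": 0.8},
  {"dp": [0.55, 0.8, 0], "angular": [0, 0, 0], "fingers": 0.8},
  {"dp": [0.65, 0.93, 0], "angular": [0, 0, 0], "fingers": 0.8},
  {"dp": [0.7, 1.0, 0], "angular": [0, 0, 0], "fingers": 0.8},
  {"dp": [0.7, 1.0, 0], "angular": [0, 0, 0], "fingers": 0.8},
])

```text
time: 13.15
tool_pos: [416.3, -228.2, 378.4]
tcp_rot: [-179.9, 0.2, -55.2]
ft_force: [-0.0, -0.3, -1.1]
finger_gap: 34.5
grip_force: 45.5
```

```bash
cat > t4.py <<'E'
from ik import *
s=sense();q=s['joint_pos'];print(q.round(1))
R=tool(50,52); f=tool(50,90)[:,2]; T=AN+[0,0,65+100]-150*f+19*R[:,2]
print(rel(T,R))
P0=np.array(s['tool_pos']);R0=Ro.from_euler('xyz',s['tcp_rot'],degrees=True).as_matrix(); w=Ro.from_matrix(R0.T@R).as_rotvec()
for k in np.linspace(.1,1,10):
    Rk=R0@Ro.from_rotvec(w*k).as_matrix()
    q,e=ik(P0+(T-P0)*k,Rk,[q]); print(k,q.round(0),round(e,1))
E
python3 t4.py
```

```text
[-3.500e+01 -1.260e+01  8.950e+01  1.000e-01  1.032e+02  1.102e+02]
(array([0.2166, 0.2908, 0.9544]), array([ 0.188 , -0.2446,  0.3849]))
0.1 [-39. -11.  89.   5. 105. 114.] 0.0
0.2 [-44.  -9.  91.  10. 104. 117.] 0.0
0.30000000000000004 [-48.  -7.  92.  14. 104. 121.] 0.0
0.4 [-52.  -5.  95.  18. 103. 124.] 0.0
0.5 [-55.  -3.  97.  23. 102. 127.] 0.0
0.6 [-59.  -1.  99.  27. 101. 130.] 0.0
0.7000000000000001 [-62.   1. 102.  31. 100. 132.] 0.0
0.8 [-66.   3. 105.  35.  98. 135.] 0.0
0.9 [-69.   5. 108.  38.  96. 137.] 0.0
1.0 [-72.   7. 111.  42.  95. 139.] 0.0
```

>>> step_arm([
  {"dp": [0.03, 0.04, 0.05], "angular": [0.019, -0.024, 0.038], "fingers": 0.8},
  {"dp": [0.06, 0.08, 0.15], "angular": [0.038, -0.049, 0.077], "fingers": 0.8},
  {"dp": [0.09, 0.12, 0.28], "angular": [0.06, -0.078, 0.123], "fingers": 0.8},
  {"dp": [0.12, 0.16, 0.43], "angular": [0.081, -0.105, 0.166], "fingers": 0.8},
  {"dp": [0.15, 0.2, 0.57], "angular": [0.102, -0.132, 0.208], "fingers": 0.8},
  {"dp": [0.18, 0.24, 0.7], "angular": [0.122, -0.159, 0.25], "fingers": 0.8},
  {"dp": [0.2, 0.27, 0.8], "angular": [0.143, -0.186, 0.293], "fingers": 0.8},
  {"dp": [0.21, 0.28, 0.87], "angular": [0.162, -0.21, 0.331], "fingers": 0.8},
])

```text
time: 14.15
tool_pos: [395.2, -293.2, 203.5]
tcp_rot: [-174.1, 45.5, -116.0]
ft_force: [-0.1, 0.1, -0.2]
finger_gap: 34.5
grip_force: 45.5
```

```bash
python3 t4.py|head -2
```

```text
[-69.2   8.6  98.9  36.7 100.5 136.9]
(array([0.071 , 0.006 , 0.0429]), array([ 0.0259, -0.0334,  0.0529]))
```

>>> step_arm([
  {"dp": [0.03, 0.003, 0.02], "angular": [0.01, -0.012, 0.02], "fingers": 0.8},
  {"dp": [0.06, 0.005, 0.04], "angular": [0.02, -0.025, 0.04], "fingers": 0.8},
  {"dp": [0.07, 0.006, 0.043], "angular": [0.026, -0.033, 0.053], "fingers": 0.8},
  {"dp": [0.07, 0.006, 0.043], "angular": [0.026, -0.033, 0.053], "fingers": 0.8},
  {"dp": [0.07, 0.006, 0.043], "angular": [0.026, -0.033, 0.053], "fingers": 0.8},
  {"dp": [0.07, 0.006, 0.043], "angular": [0.026, -0.033, 0.053], "fingers": 0.8},
  {"dp": [0.07, 0.006, 0.043], "angular": [0.026, -0.033, 0.053], "fingers": 0.8},
  {"dp": [0.07, 0.006, 0.043], "angular": [0.026, -0.033, 0.053], "fingers": 0.8},
])

```text
time: 15.15
tool_pos: [392.9, -297.2, 188.7]
tcp_rot: [-179.7, 51.7, -129.6]
ft_force: [0.1, 0.0, -0.9]
finger_gap: 34.4
grip_force: 45.5
```

```bash
cat > v.py <<'E'
from h import *
R=tool(50,52); f=tool(50,90)[:,2]; T=AN+[0,0,65+100]-150*f+19*R[:,2]
print(rel(T,R),sense()['joint_pos'].round(1))
p=camera_params('wrist'); w=snapshot('wrist'); 
for n in ['anvil','foot','bottle_mid']: print(n,[(q['at'],round(q['conf'],2)) for q in pinpoint('wrist',n)])
a=pinpoint('wrist','anvil')
if a: print('anvil',atz('wrist',a[0]['at'],34,p))
print('pred anvil px',proj('wrist',[AN],p))
ps=camera_params('scene'); sc=snapshot('scene')
for n in ['bottle_mid','foot']: print(n,[(q['at'],round(q['conf'],2)) for q in pinpoint('scene',n)])
print('pred mid scene',proj('scene',[T-19*R[:,2]-[0,0,16]],ps))
cv2.imwrite('pics/v1.png',np.hstack([cv2.resize(w,(400,300)),cv2.resize(sc[130:280,170:370],(400,300))]))
cv2.imwrite('pics/w2.png',w)
E
python3 v.py
```

```text
(array([0.003 , 0.0012, 0.0071]), array([ 0.    , -0.0014,  0.0015])) [-73.3  10.3 102.   41.7  99.4 141.4]
anvil [([283.4, 149.2], 0.84)]
foot []
bottle_mid [([281.6, 258.8], 0.9)]
anvil [ 485.35551672 -184.37673902   34.        ]
pred anvil px [[282.01469697 143.74839383]]
bottle_mid [([216.6, 150.6], 0.48)]
foot [([238.9, 165.9], 0.55)]
pred mid scene [[218.56829574 152.61622582]]
```

View pics/v1.png

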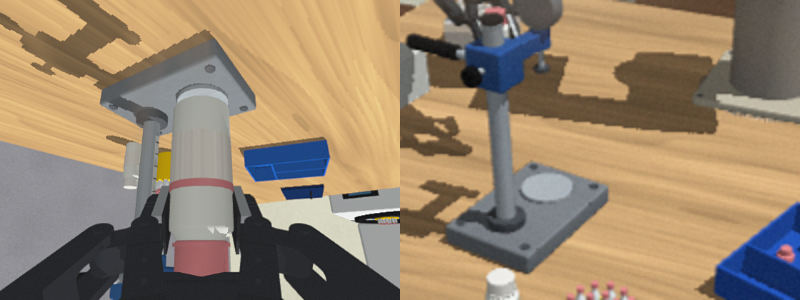

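The wrist view shows the bottle held in line with the gauge base and hiding the anvil. The scene view shows the clear anvil disc at about (243,223.5). Next I refine the anvil from the scene ellipse.

```bash
cat > e.py <<'E'
from h import *
ps=camera_params('scene'); sc=snapshot('scene')
# anvil disc: bright grey region near (243,223)
g=cv2.cvtColor(sc,cv2.COLOR_BGR2GRAY); sat=cv2.cvtColor(sc,cv2.COLOR_BGR2HSV)[...,1]
print(g[223,243],g[235,225],g[238,243])
m=((g>(int(g[223,243])+int(g[238,243]))/2)&(sat<60)).astype(np.uint8); n,l,st,c=cv2.connectedComponentsWithStats(m)
k=l[223,243]; print(st[k],c[k])
cn=cv2.findContours((l==k).astype(np.uint8),0,1)[0][0]; print('ellipse',cv2.fitEllipse(cn))
W=np.array([atz('scene',q[0].astype(float),34,ps)[:2] for q in cn]); 
(cx,cy),r=cv2.minEnclosingCircle(W.astype(np.float32)); print('circle',cx,cy,r,W.mean(0))
print('px of AN',proj('scene',[AN],ps))
# top: corners again with model check
c=cv2.imread('pics/top0.png'); 
a=np.radians(GY);X=np.array([np.cos(a),np.sin(a),0]);Y=np.array([-X[1],X[0],0])
w=cv2.imread('pics/w2.png'); p=camera_params('wrist')
co=[AN+X*x+Y*y+[0,0,-6] for x,y in [(-55,65),(-55,-65),(135,-65),(135,65)]]
P=proj('wrist',co,p); print('wrist corners pred',P.round(1).tolist()); 
S=proj('scene',co,ps); print('scene corners pred',S.round(1).tolist())
for q in P: cv2.drawMarker(w,tuple(int(v) for v in q.round()),(0,0,255),0,9,1)
for q in S: cv2.drawMarker(sc,tuple(int(v) for v in q.round()),(0,0,255),0,5,1)
cv2.imwrite('pics/v2.png',np.hstack([cv2.resize(w[20:170,120:390],None,fx=1.75,fy=1.75)[:262],cv2.resize(sc[200:275,185:285],None,fx=3.2,fy=3.5)[:262]]))
E
python3 e.py
```

```text
178 130 131
[231 216  25  14 276] [243.06884058 222.95289855]
ellipse ((243.10037231445312, 222.95204162597656), (12.666361808776855, 25.066650390625), 88.26534271240234)
circle 474.6375732421875 -193.3587646484375 35.372711181640625 [ 475.07372775 -193.77435779]
px of AN [[242.65376269 223.81167212]]
wrist corners pred [[358.7, 153.0], [299.3, 76.9], [136.1, 146.4], [220.0, 191.6]]
scene corners pred [[273.9, 222.9], [234.8, 210.4], [191.1, 243.4], [233.2, 259.4]]
```

View pics/v2.png

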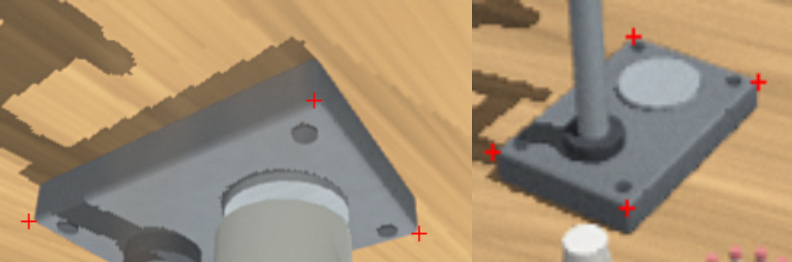

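```bash
cat > e2.py <<'E'
from h import *
from scipy.optimize import least_squares
pw=camera_params('wrist');pt=camera_params('top');ps=camera_params('scene')
def co(v,L):
    a=np.radians(v[2]);X=np.array([np.cos(a),np.sin(a),0]);Y=np.array([-X[1],X[0],0]);A=np.array([v[0],v[1],34])
    return [A+X*x+Y*y+[0,0,-6] for x,y in L]
w=np.array([[356.6,147.4],[302.9,78.9],[141.1,141.1]]); wl=[(-55,65),(-55,-65),(135,-65)]
t=np.array([[340.9,207.6],[332.1,281.2],[384.2,287.9]]); tl=[(135,65),(-55,65),(-55,-65)]
for ws in [(1,0,0),(0,1,0),(0,0,1),(1,1,1)]:
    f=lambda v: np.concatenate([ws[0]*(proj('wrist',co(v,wl),pw)-w).ravel()*1.3,ws[1]*(proj('top',co(v,tl),pt)-t).ravel()*2.4,ws[2]*2*np.array(v[:2]-np.array([475,-193.6])),[.01*(v[2]+8.4)]])
    o=least_squares(f,[480,-193,-8.4]); print(ws,o.x.round(1),o.fun.round(1))
E
python3 e2.py
```

```text
(1, 0, 0) [ 477.9 -192.4   -8.9] [ 5.   7.2  0.3 -3.5 -5.2  5.3  0.  -0.   0.   0.   0.   0.   0.   0.
 -0. ]
(0, 1, 0) [ 479.8 -191.4   -8. ] [ 0.   0.  -0.  -0.  -0.   0.  -0.4 -3.4  0.2  2.   0.3  1.2  0.   0.
  0. ]
(0, 0, 1) [ 475.  -193.6   -8.4] [ 0.  0.  0. -0. -0.  0.  0.  0.  0.  0.  0.  0.  0.  0.  0.]
(1, 1, 1) [ 477.2 -192.7   -8.6] [ 5.9  6.5 -0.  -4.4 -4.5  5.5  2.1 -1.3  1.   3.9  1.   4.3  4.4  1.9
 -0. ]
```

```bash
sed -i 's/AN=.*/AN=np.array([477.5,-192.7,34])/' h.py
cat > pl.py <<'E'
from ik import *
import sys
d,h=map(float,sys.argv[1:3]); R=tool(50,52); f=tool(50,90)[:,2]; T=AN+[0,0,64.7+h]-d*f+19*R[:,2]
print(rel(T,R),T.round(1)); print(ik(T,R,[sense()['joint_pos']]))
print('10mm down, tool:',R.T@[0,0,-10]/200)
E
python3 pl.py 90 30; python3 pl.py 0 22
```

```text
(array([0.0969, 0.0117, 0.4546]), array([ 0.    , -0.0013,  0.0013])) [ 429.3 -250.2  117. ]
(array([-65.90199777,   9.93005757, 117.25027912,  45.41939712,
        84.38751393, 136.06698868]), np.float64(3.8527194071890635e-13))
10mm down, tool: [3.94005377e-02 1.38777878e-18 3.07830738e-02]
(array([-0.1502,  0.0106,  0.8328]), array([ 0.    , -0.0013,  0.0013])) [ 487.1 -181.2  109. ]
(array([-55.99961253,   7.2948517 , 122.04849965,  50.98055149,
        77.1538107 , 139.68405155]), np.float64(1.1873072374347353e-13))
10mm down, tool: [3.94005377e-02 1.38777878e-18 3.07830738e-02]
```

>>> step_arm([
  {"dp": [0.03, 0.004, 0.12], "angular": [0, 0, 0], "fingers": 0.8},
  {"dp": [0.065, 0.008, 0.28], "angular": [0, 0, 0], "fingers": 0.8},
  {"dp": [0.097, 0.011, 0.42], "angular": [0, 0, 0], "fingers": 0.8},
  {"dp": [0.06, 0.011, 0.52], "angular": [0, 0, 0], "fingers": 0.8},
  {"dp": [0, 0.011, 0.62], "angular": [0, 0, 0], "fingers": 0.8},
  {"dp": [-0.07, 0.011, 0.72], "angular": [0, 0, 0], "fingers": 0.8},
  {"dp": [-0.13, 0.011, 0.81], "angular": [0, -0.001, 0.001], "fingers": 0.8},
  {"dp": [-0.15, 0.011, 0.833], "angular": [0, -0.001, 0.001], "fingers": 0.8},
])

```text
time: 16.6
tool_pos: [487.7, -180.1, 109.5]
tcp_rot: [-179.9, 52.0, -129.8]
ft_force: [0.2, -0.1, -1.5]
finger_gap: 34.7
grip_force: 45.5
```

```bash
python3 pl.py 0 22 | head -1; python3 pl.py 0 5|head -1
python3 - <<'E'
from h import *
w=snapshot('scene'); print([ (q['at'],q['conf']) for q in pinpoint('scene','bottle_mid')], proj('scene',[AN+[0,0,22+49]]))
x=snapshot('wrist')
cv2.imwrite('pics/v3.png',np.hstack([cv2.resize(x,(400,300)),cv2.resize(w[130:250,190:310],(400,400))[50:350]]))
print(sense()['ft_force'],sense()['joint_pos'].round(1))
E
```

```text
(array([ 0.0058, -0.0013, -0.0033]), array([ 0.0003, -0.0003,  0.0007])) [ 487.1 -181.2  109. ]
(array([ 0.0727, -0.0012,  0.0491]), array([ 0.0003, -0.0003,  0.0007])) [ 487.1 -181.2   92. ]
[([239.7, 200.7], 0.78)] [[242.15508044 200.41261275]]
[-0.03367076 -0.23704392 -0.53642399] [-58.8  10.1 112.1  48.6  83.5 143.6]
```

View pics/v3.png

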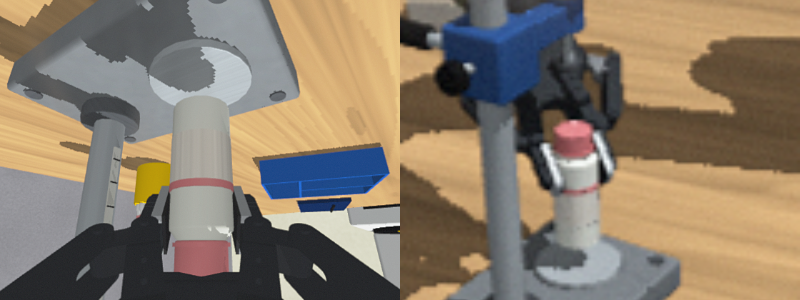

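Run:
```python
from h import *
f=tool(50,90)[:,2]
print(proj('wrist',[AN,AN+10*f,AN+35*f,AN-35*f]).round(1).tolist())
im=snapshot('wrist'); g=cv2.cvtColor(im,cv2.COLOR_BGR2GRAY)
# rows along columns left/right of bottle: 240 (left)..330
for c in (335,281): print(c,g[45:150:3,c].tolist())
for r_ in (85,95,101,107,115): print(r_,g[r_,195:365:5].tolist())
```

```text
[[282.7, 116.2], [282.6, 128.0], [282.3, 152.9], [283.1, 62.2]]
335 [154, 154, 155, 154, 154, 153, 152, 154, 155, 117, 123, 122, 168, 202, 200, 199, 197, 195, 197, 196, 200, 194, 197, 194, 191, 198, 200, 198, 196, 193, 193, 195, 149, 150, 150]
281 [149, 149, 134, 95, 131, 132, 132, 132, 108, 126, 124, 134, 115, 116, 116, 116, 117, 116, 121, 119, 118, 118, 122, 120, 118, 120, 117, 190, 191, 190, 167, 172, 170, 170, 171]
85 [88, 88, 90, 89, 109, 119, 113, 113, 110, 110, 110, 112, 113, 113, 117, 115, 116, 117, 115, 130, 193, 196, 193, 194, 201, 201, 200, 198, 198, 132, 115, 151, 150, 154]
95 [152, 149, 121, 104, 113, 111, 113, 111, 110, 113, 112, 112, 114, 115, 114, 118, 115, 118, 118, 122, 114, 202, 199, 199, 199, 198, 200, 196, 196, 194, 195, 123, 154, 152]
101 [151, 150, 130, 114, 115, 114, 116, 115, 114, 110, 111, 110, 113, 115, 115, 115, 121, 118, 119, 120, 119, 160, 196, 201, 195, 195, 195, 197, 199, 197, 197, 177, 153, 153]
107 [151, 151, 152, 194, 117, 115, 114, 112, 109, 111, 111, 113, 114, 118, 116, 116, 120, 118, 118, 118, 116, 123, 195, 197, 199, 199, 195, 194, 194, 195, 198, 197, 153, 154]
115 [149, 150, 150, 173, 188, 190, 163, 109, 109, 113, 111, 114, 114, 117, 117, 120, 120, 118, 118, 119, 127, 196, 196, 196, 195, 195, 195, 196, 195, 193, 194, 201, 152, 152]
```

```bash
python3 - <<'E'
from h import *
from scipy.optimize import least_squares
E=[(335,82),(335,140),(352.5,107),(208.5,107),(281,68.5),(338,85),(213,85)]
W=np.array([atz('wrist',e,34)[:2] for e in E]); 
o=least_squares(lambda v:np.hypot(*(W-v).T)-35,[477,-192]); print(o.x,o.fun.round(1))
o=least_squares(lambda v:np.hypot(*(W-v[:2]).T)-v[2],[477,-192,35]); print(o.x,o.fun.round(1))
s=sense();R=Ro.from_euler('xyz',s['tcp_rot'],degrees=True).as_matrix();print('axis now',(s['tool_pos']-19*R[:,2])[:2])
im=snapshot('wrist');g=cv2.cvtColor(im,cv2.COLOR_BGR2HSV);print('base col281 V/S',[(i,int(g[i,281,2]),int(g[i,281,1])) for i in range(118,150,3)])
E
python3 - <<'E'
exec(open('fit.py').read().split('for d in')[0])
for d in(50,52,54):
    b,n=model(d,0,64.7);print(d,b[:,1].min(),n[:,1])
E
```

```text
[ 479.83107249 -192.54619575] [ 0.2  0.8  0.7 -0.4 -1.3  0.   2.3]
[ 480.51053761 -192.11970504   35.72380172] [ 0.2 -0.1  0.4 -1.1 -1.3 -0.   1.9]
axis now [ 477.45557511 -193.2175646 ]
base col281 V/S [(118, 123, 15), (121, 122, 10), (124, 119, 9), (127, 197, 14), (130, 195, 13), (133, 187, 8), (136, 171, 9), (139, 171, 9), (142, 171, 12), (145, 171, 9), (148, 171, 9)]
50 135.8922616989338 [335.37853422 316.26427564 135.88464143]
52 134.06366289631515 [336.9909175  318.25280127 134.05629671]
54 132.3692981490589 [338.53906753 320.20883094 132.36220779]
```

```bash
sed -i 's/AN=.*/AN=np.array([479.3,-192.4,34])/' h.py;python3 pl.py 0 3|head -1
```

```text
(array([ 0.0691, -0.0039,  0.0674]), array([-0.0003, -0.0004,  0.0003])) [ 488.9 -180.9   90. ]
```

>>> step_arm([
  {"dp": [0.01, -0.004, 0.02], "angular": [0, 0, 0], "fingers": 0.8},
  {"dp": [0.025, -0.004, 0.035], "angular": [0, 0, 0], "fingers": 0.8},
  {"dp": [0.04, -0.004, 0.045], "angular": [0, 0, 0], "fingers": 0.8},
  {"dp": [0.053, -0.004, 0.055], "angular": [0, 0, 0], "fingers": 0.8},
  {"dp": [0.063, -0.004, 0.063], "angular": [0, 0, 0], "fingers": 0.8},
  {"dp": [0.069, -0.004, 0.067], "angular": [0, 0, 0], "fingers": 0.8},
  {"dp": [0.069, -0.004, 0.067], "angular": [0, 0, 0], "fingers": 0.8},
  {"dp": [0.069, -0.004, 0.067], "angular": [0, 0, 0], "fingers": 0.8},
])

```text
time: 17.9
tool_pos: [489.1, -180.2, 89.9]
tcp_rot: [-179.9, 51.9, -129.9]
ft_force: [0.1, -0.4, -1.5]
finger_gap: 34.5
grip_force: 45.5
```

>>> step_arm([
  {"dp": [0.001, 0, 0.001], "angular": [0, 0, 0], "fingers": 0.8},
  {"dp": [0.003, 0, 0.0025], "angular": [0, 0, 0], "fingers": 0.8},
  {"dp": [0.005, 0, 0.004], "angular": [0, 0, 0], "fingers": 0.8},
  {"dp": [0.007, 0, 0.0055], "angular": [0, 0, 0], "fingers": 0.8},
  {"dp": [0.008, 0, 0.006], "angular": [0, 0, 0], "fingers": 0.8},
  {"dp": [0.008, 0, 0.006], "angular": [0, 0, 0], "fingers": 0.8},
  {"dp": [0.008, 0, 0.006], "angular": [0, 0, 0], "fingers": 0.8},
  {"dp": [0.008, 0, 0.006], "angular": [0, 0, 0], "fingers": 0.8},
])

```text
time: 18.9
tool_pos: [489.1, -180.2, 88.4]
tcp_rot: [-179.9, 52.0, -129.9]
ft_force: [-1.4, 0.9, 4.9]
finger_gap: 34.9
grip_force: 45.9
```

>>> step_arm([
  {"dp": [0.002, 0, 0.0015], "angular": [0, 0, 0], "fingers": 0.8},
  {"dp": [0.002, 0, 0.0015], "angular": [0, 0, 0], "fingers": 0.8},
  {"dp": [0.002, 0, 0.0015], "angular": [0, 0, 0], "fingers": 0.55},
  {"dp": [0.002, 0, 0.0015], "angular": [0, 0, 0], "fingers": 0.53},
  {"dp": [0.002, 0, 0.0015], "angular": [0, 0, 0], "fingers": 0.5},
  {"dp": [0.002, 0, 0.0015], "angular": [0, 0, 0], "fingers": 0.45},
  {"dp": [0.002, 0, 0.0015], "angular": [0, 0, 0], "fingers": 0.4},
  {"dp": [0.002, 0, 0.0015], "angular": [0, 0, 0], "fingers": 0.3},
])

```text
time: 19.9
tool_pos: [489.0, -180.2, 87.3]
tcp_rot: [-179.9, 51.9, -129.9]
ft_force: [0.1, -0.0, 0.3]
finger_gap: 59.4
grip_force: 0.0
```

>>> step_arm([
  {"dp": [0, 0, 0], "angular": [0, 0, 0], "fingers": 0.2},
  {"dp": [0, 0, 0], "angular": [0, 0, 0], "fingers": 0.1},
  {"dp": [0, 0, 0], "angular": [0, 0, 0], "fingers": 0},
  {"dp": [0, 0, 0], "angular": [0, 0, 0], "fingers": 0},
  {"dp": [0, 0, -0.02], "angular": [0, 0, 0], "fingers": 0},
  {"dp": [0, 0, -0.06], "angular": [0, 0, 0], "fingers": 0},
  {"dp": [0, 0, -0.1], "angular": [0, 0, 0], "fingers": 0},
  {"dp": [0, 0, -0.15], "angular": [0, 0, 0], "fingers": 0},
])

```text
time: 20.9
tool_pos: [473.4, -198.8, 106.3]
tcp_rot: [-179.9, 51.9, -129.9]
ft_force: [0.3, -0.4, -0.1]
finger_gap: 85.2
grip_force: 0.0
```

Run:
```python
from h import *
p=camera_params('wrist');x=snapshot('wrist'); print([(q['at'],q['conf']) for q in pinpoint('wrist','bottle_mid')],proj('wrist',[AN+[0,0,49]],p),proj('wrist',[AN,AN+[0,0,98]],p))
w=snapshot('scene');print([(q['at'],q['conf']) for q in pinpoint('scene','bottle_mid')],proj('scene',[AN+[0,0,49]]))
cv2.imwrite('pics/v4.png',np.hstack([cv2.resize(x,(400,300)),cv2.resize(w[130:250,190:310],(400,400))[50:350]]))
print(sense()['joint_pos'].round(1))
```

```text
[([282.1, 234.4], 0.8)] [[281.18944382 232.13681061]] [[281.33929739 147.09339574]
 [281.00660041 336.02075241]]
[([236.5, 207.0], 0.93)] [[242.27541408 208.02422111]]
[-61.2  11.3 111.2  47.5  84.7 142.1]
```

View pics/v4.png

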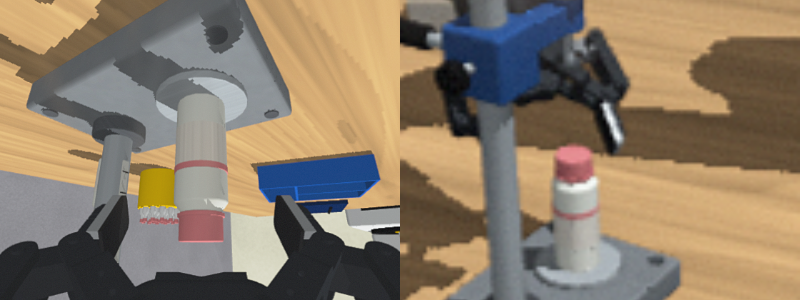

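>>> step_arm([
  {"dp": [0, 0, -0.08], "angular": [0, 0, 0], "fingers": 0},
  {"dp": [0, 0, -0.2], "angular": [0, 0, 0], "fingers": 0},
  {"dp": [0, 0, -0.35], "angular": [0, 0, 0], "fingers": 0.2},
  {"dp": [0, 0, -0.48], "angular": [0, 0, 0], "fingers": 0.5},
  {"dp": [0, 0, -0.55], "angular": [0, 0, 0], "fingers": 0.8},
  {"dp": [0, 0, -0.55], "angular": [0, 0, 0], "fingers": 1},
  {"dp": [0, 0, -0.55], "angular": [0, 0, 0], "fingers": 1},
  {"dp": [0, 0, -0.55], "angular": [0, 0, 0], "fingers": 1},
])

```text
time: 22.1
tool_pos: [418.2, -263.7, 173.0]
tcp_rot: [179.9, 52.0, -130.0]
ft_force: [-0.9, -0.7, -0.2]
finger_gap: -0.3
grip_force: 0.0
```

```bash
cat > k.py <<'E'
from ik import *
import sys
s=sense();q=s['joint_pos'];P0=np.array(s['tool_pos']);R0=Ro.from_euler('xyz',s['tcp_rot'],degrees=True).as_matrix()
T=np.array([float(v) for v in sys.argv[1:4]]);R=tool(float(sys.argv[4])-180,float(sys.argv[5]))
print(rel(T,R)); w=Ro.from_matrix(R0.T@R).as_rotvec()
for k in np.linspace(.25,1,4):
    q,e=ik(P0+(T-P0)*k,R0@Ro.from_rotvec(w*k).as_matrix(),[q]); print(k,q.round(0),round(e,1))
E
python3 k.py 430 -330 340 -60 0
```

```text
(array([-0.5246, -0.2577, -0.685 ]), array([-0.1754,  0.2512, -0.3602]))
0.25 [-62.   4. 103.  33.  95. 135.] 0.0
0.5 [-56.   3.  93.  22.  99. 128.] 0.0
0.75 [-49.   1.  86.  11. 101. 118.] 0.0
1.0 [-43.  -3.  83.   0.  99. 107.] 0.0
```

>>> step_arm([
  {"dp": [-0.06, -0.03, -0.1], "angular": [-0.015, 0.022, -0.032], "fingers": 1},
  {"dp": [-0.14, -0.07, -0.19], "angular": [-0.037, 0.053, -0.076], "fingers": 1},
  {"dp": [-0.22, -0.11, -0.29], "angular": [-0.059, 0.085, -0.122], "fingers": 1},
  {"dp": [-0.3, -0.15, -0.4], "angular": [-0.081, 0.116, -0.166], "fingers": 1},
  {"dp": [-0.38, -0.19, -0.5], "angular": [-0.103, 0.148, -0.212], "fingers": 1},
  {"dp": [-0.45, -0.22, -0.6], "angular": [-0.125, 0.179, -0.257], "fingers": 1},
  {"dp": [-0.5, -0.25, -0.66], "angular": [-0.147, 0.21, -0.302], "fingers": 1},
  {"dp": [-0.524, -0.257, -0.685], "angular": [-0.168, 0.241, -0.345], "fingers": 1},
])

```text
time: 23.1
tool_pos: [430.5, -330.8, 341.6]
tcp_rot: [-178.8, 1.6, -62.4]
ft_force: [-0.5, 0.6, -0.6]
finger_gap: 0.1
grip_force: 0.0
```

```bash
python3 k.py 555 -295 300 -60 0
python3 - <<'E'
from h import *
r=[]
for c in ['scene','top','wrist']:
    p=camera_params(c);snapshot(c); q=pinpoint(c,'handle'); print(c,[(a['at'],a['conf']) for a in q])
    if q: r.append(ray(c,q[0]['at'],p))
print(tri(r))
E
```

```text
(array([ 0.135 , -0.6304,  0.2173]), array([-0.0066,  0.0085, -0.0137]))
0.25 [-41.   1.  80.   1.  99. 111.] 0.0
0.5 [-38.   5.  78.   1.  98. 113.] 0.0
0.75 [-35.   8.  75.   0.  97. 115.] 0.0
1.0 [-33.  12.  73.   0.  96. 117.] 0.0
scene [([184.1, 154.5], 0.92)]
top [([432.4, 230.9], 0.92)]
wrist [([101.1, 172.4], 0.72)]
(array([ 556.20009742, -296.96129476,  248.03597291]), [np.float64(3.3537449173074227), np.float64(2.180353954002668), np.float64(1.3443824055037477)])
```

>>> step_arm([
  {"dp": [0.03, -0.12, 0.02], "angular": [0, 0, 0], "fingers": 1},
  {"dp": [0.06, -0.28, 0.05], "angular": [0, 0, 0], "fingers": 1},
  {"dp": [0.1, -0.45, 0.1], "angular": [-0.003, 0.004, -0.007], "fingers": 1},
  {"dp": [0.13, -0.58, 0.15], "angular": [-0.007, 0.0085, -0.013], "fingers": 1},
  {"dp": [0.135, -0.63, 0.21], "angular": [-0.007, 0.0085, -0.013], "fingers": 1},
  {"dp": [0.135, -0.63, 0.26], "angular": [-0.007, 0.0085, -0.013], "fingers": 1},
  {"dp": [0.135, -0.63, 0.28], "angular": [-0.007, 0.0085, -0.013], "fingers": 1},
  {"dp": [0.135, -0.63, 0.28], "angular": [-0.007, 0.0085, -0.013], "fingers": 1},
])

```text
time: 24.4
tool_pos: [553.4, -295.6, 286.5]
tcp_rot: [-180.0, 0.3, -60.5]
ft_force: [-1.0, 0.3, 0.5]
finger_gap: 0.3
grip_force: 0.0
```

```bash
python3 k.py 555.5 -296 265 -60 0|head -1
python3 - <<'E'
from h import *
p=camera_params('wrist');x=snapshot('wrist'); q=pinpoint('wrist','handle');print([(a['at'],a['conf']) for a in q],proj('wrist',[[555.5,-296,248]],p)); print(atz('wrist',q[0]['at'],248,p) if q else 0)
cv2.imwrite('pics/v5.png',x)
E
```

```text
(array([ 0.0074, -0.0079,  0.1076]), array([-0.0001,  0.0015, -0.0029]))
[([277.8, 247.0], 0.78)] [[279.27235207 242.29253891]]
[ 554.82244027 -293.1160615   248.        ]
```

View pics/v5.png

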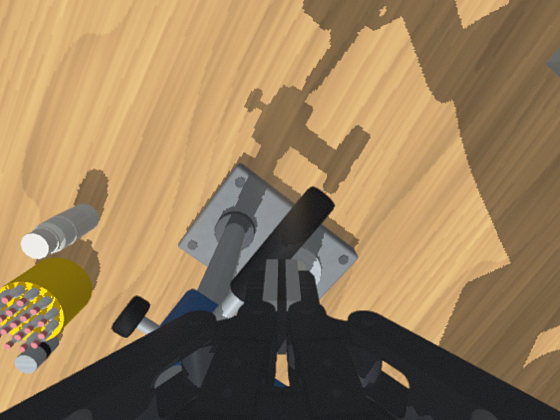

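>>> step_arm([
  {"dp": [0.007, -0.003, 0.03], "angular": [0, 0, 0], "fingers": 1},
  {"dp": [0.007, -0.003, 0.05], "angular": [0, 0, 0], "fingers": 1},
  {"dp": [0.007, -0.003, 0.07], "angular": [0, 0, 0], "fingers": 1},
  {"dp": [0.007, -0.003, 0.09], "angular": [0, 0, 0], "fingers": 1},
  {"dp": [0.007, -0.003, 0.11], "angular": [0, 0, 0], "fingers": 1},
  {"dp": [0.007, -0.003, 0.13], "angular": [0, 0, 0], "fingers": 1},
  {"dp": [0.007, -0.003, 0.14], "angular": [0, 0, 0], "fingers": 1},
  {"dp": [0.007, -0.003, 0.14], "angular": [0, 0, 0], "fingers": 1},
])

```text
time: 25.5
tool_pos: [555.5, -295.8, 258.6]
tcp_rot: [-180.0, 0.2, -60.4]
ft_force: [-0.5, 0.1, 0.0]
finger_gap: -0.4
grip_force: 0.0
```

>>> step_arm([
  {"dp": [0, 0, 0.01], "angular": [0, 0, 0], "fingers": 1},
  {"dp": [0, 0, 0.02], "angular": [0, 0, 0], "fingers": 1},
  {"dp": [0, 0, 0.03], "angular": [0, 0, 0], "fingers": 1},
  {"dp": [0, 0, 0.04], "angular": [0, 0, 0], "fingers": 1},
  {"dp": [0, 0, 0.05], "angular": [0, 0, 0], "fingers": 1},
  {"dp": [0, 0, 0.06], "angular": [0, 0, 0], "fingers": 1},
  {"dp": [0, 0, 0.07], "angular": [0, 0, 0], "fingers": 1},
  {"dp": [0, 0, 0.07], "angular": [0, 0, 0], "fingers": 1},
])

```text
time: 26.5
tool_pos: [555.5, -295.8, 244.2]
tcp_rot: [-180.0, 0.2, -60.4]
ft_force: [1.5, -0.2, 2.0]
finger_gap: 0.4
grip_force: 0.9
```

>>> step_arm([
  {"dp": [0, 0, 0.03], "angular": [0, 0, 0], "fingers": 1},
  {"dp": [0, 0, 0.07], "angular": [0, 0, 0], "fingers": 1},
  {"dp": [0, 0, 0.11], "angular": [0, 0, 0], "fingers": 1},
  {"dp": [0, 0, 0.15], "angular": [0, 0, 0], "fingers": 1},
  {"dp": [0, 0, 0.19], "angular": [0, 0, 0], "fingers": 1},
  {"dp": [0, 0, 0.22], "angular": [0, 0, 0], "fingers": 1},
  {"dp": [0, 0, 0.245], "angular": [0, 0, 0], "fingers": 1},
  {"dp": [0, 0, 0.255], "angular": [0, 0, 0], "fingers": 1},
])

```text
time: 27.5
tool_pos: [555.4, -295.7, 193.3]
tcp_rot: [-180.0, 0.2, -60.4]
ft_force: [0.7, -2.3, 4.2]
finger_gap: -0.3
grip_force: 1.9
```

Run:
```python
from h import *
r=[];rf=[]
for c in ['scene','top']:
    p=camera_params(c);x=snapshot(c); q=pinpoint(c,'handle'); print(c,[(a['at'],a['conf']) for a in q])
    if q: r.append(ray(c,q[0]['at'],p))
    if c=='scene': print('foot',[(a['at'],a['conf']) for a in pinpoint(c,'foot')],[ (z,proj(c,[AN+[0,0,z-34]],p).round(1).tolist()) for z in (132,138,144)]); cv2.imwrite('pics/v6.png',cv2.resize(x[120:270,160:310],None,fx=4,fy=4,interpolation=cv2.INTER_CUBIC))
print(tri(r)); s=sense();print(s['tool_pos'],s['ft_force'])
```

```text
scene [([188.3, 174.8], 0.68)]
foot [([240.8, 186.3], 0.46)] [(132, [[241.5, 191.6]]), (138, [[241.5, 189.6]]), (144, [[241.4, 187.5]])]
top [([421.7, 232.2], 0.79)]
(array([ 554.52878736, -293.85922227,  194.34729687]), [np.float64(2.477317190850354), np.float64(2.4773171908504055)])
[ 555.06041099 -295.31248656  193.13102843] [ 0.56525922 -0.78547641  1.75535572]
```

View pics/v6.png

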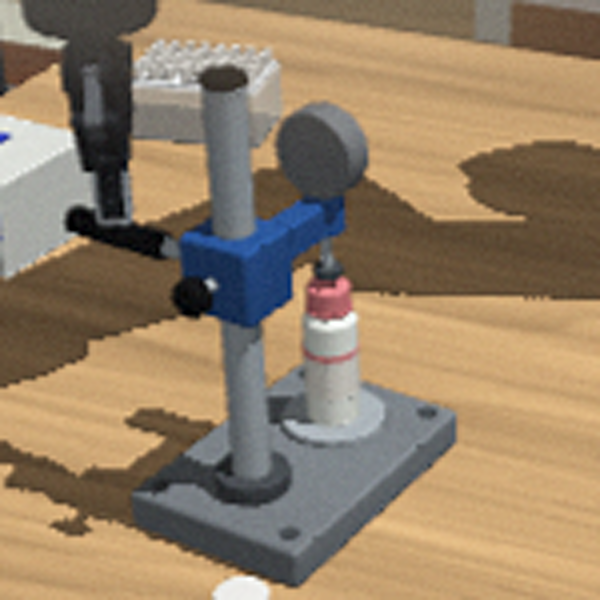

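>>> step_arm([
  {"dp": [0, 0, 0.008], "angular": [0, 0, 0], "fingers": 1},
  {"dp": [0, 0, 0.016], "angular": [0, 0, 0], "fingers": 1},
  {"dp": [0, 0, 0.024], "angular": [0, 0, 0], "fingers": 1},
  {"dp": [0, 0, 0.032], "angular": [0, 0, 0], "fingers": 1},
  {"dp": [0, 0, 0.04], "angular": [0, 0, 0], "fingers": 1},
  {"dp": [0, 0, 0.045], "angular": [0, 0, 0], "fingers": 1},
  {"dp": [0, 0, 0.05], "angular": [0, 0, 0], "fingers": 1},
  {"dp": [0, 0, 0.05], "angular": [0, 0, 0], "fingers": 1},
])

```text
time: 28.75
tool_pos: [555.4, -295.5, 183.5]
tcp_rot: [-180.0, 0.2, -60.4]
ft_force: [-2.0, 1.1, 4.5]
finger_gap: -0.2
grip_force: 1.8
```

>>> step_arm([
  {"dp": [0, 0, 0.003], "angular": [0, 0, 0], "fingers": 1},
  {"dp": [0, 0, 0.006], "angular": [0, 0, 0], "fingers": 1},
  {"dp": [0, 0, 0.009], "angular": [0, 0, 0], "fingers": 1},
  {"dp": [0, 0, 0.011], "angular": [0, 0, 0], "fingers": 1},
  {"dp": [0, 0, 0.013], "angular": [0, 0, 0], "fingers": 1},
  {"dp": [0, 0, 0.014], "angular": [0, 0, 0], "fingers": 1},
  {"dp": [0, 0, 0.014], "angular": [0, 0, 0], "fingers": 1},
  {"dp": [0, 0, 0.014], "angular": [0, 0, 0], "fingers": 1},
])

```text
time: 29.75
tool_pos: [555.4, -295.6, 181.1]
tcp_rot: [-180.0, 0.2, -60.4]
ft_force: [-3.6, 2.4, 6.0]
finger_gap: -0.1
grip_force: 2.8
```

Run:
```python
from h import *
x=snapshot('scene');p=camera_params('scene'); cv2.imwrite('pics/v7.png',np.hstack([cv2.resize(x[150:240,210:270],(400,600),interpolation=cv2.INTER_CUBIC),cv2.resize(cv2.imread('pics/v6.png'),None,fx=600/360,fy=600/360)[200:800,333:733]]))
for i in range(4):
    snapshot('scene'); s=sense();print(s['tool_pos'][2],s['ft_force'].round(1),[(a['at'],a['conf']) for a in pinpoint('scene','handle')])
```

```text
181.01256806739968 [-3.3  1.2  5.4] [([190.1, 179.8], 0.76)]
181.02531325852217 [-3.8  2.1  6.2] [([187.9, 180.1], 0.81)]
181.03434175533826 [-3.2  2.6  6. ] [([189.2, 182.1], 0.72), ([239.7, 223.0], 0.5)]
181.04829509841696 [-2.3  3.1  5.7] [([190.4, 180.5], 0.81)]
```

View pics/v7.png

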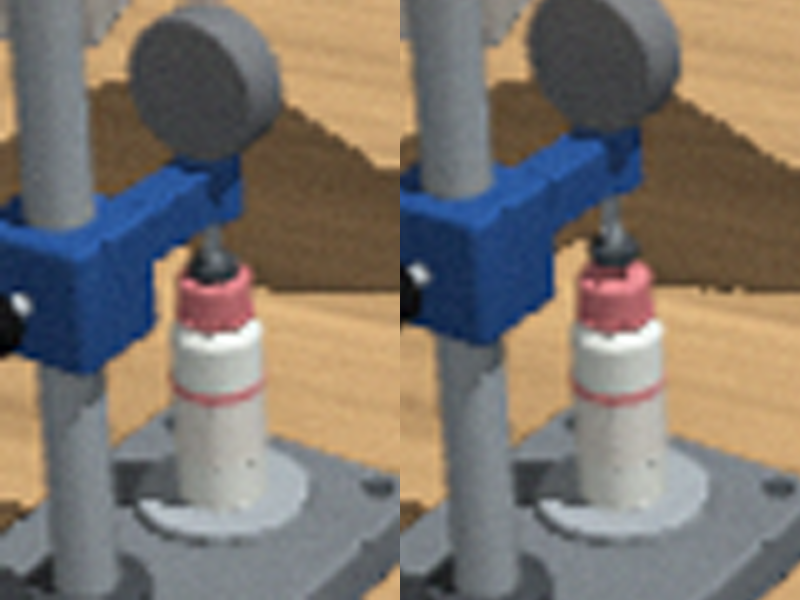

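The left half (now) against the right (before): the foot rests centred on the cap and the plunger shaft is partly pushed in, about 5 mm. One more millimetre is needed.

>>> step_arm([
  {"dp": [0, 0, 0.002], "angular": [0, 0, 0], "fingers": 1},
  {"dp": [0, 0, 0.004], "angular": [0, 0, 0], "fingers": 1},
  {"dp": [0, 0, 0.005], "angular": [0, 0, 0], "fingers": 1},
  {"dp": [0, 0, 0.005], "angular": [0, 0, 0], "fingers": 1},
  {"dp": [0, 0, 0.005], "angular": [0, 0, 0], "fingers": 1},
  {"dp": [0, 0, 0.005], "angular": [0, 0, 0], "fingers": 1},
  {"dp": [0, 0, 0.005], "angular": [0, 0, 0], "fingers": 1},
  {"dp": [0, 0, 0.005], "angular": [0, 0, 0], "fingers": 1},
])

```text
time: 31.2
tool_pos: [555.4, -295.6, 180.1]
tcp_rot: [-180.0, 0.2, -60.4]
ft_force: [-2.5, 2.5, 5.3]
finger_gap: 0.1
grip_force: 3.0
```

>>> step_arm([
  {"dp": [0, 0, -0.01], "angular": [0, 0, 0], "fingers": 1},
  {"dp": [0, 0, -0.03], "angular": [0, 0, 0], "fingers": 1},
  {"dp": [0, 0, -0.08], "angular": [0, 0, 0], "fingers": 1},
  {"dp": [0, 0, -0.16], "angular": [0, 0, 0], "fingers": 1},
  {"dp": [0, 0, -0.28], "angular": [0, 0, 0], "fingers": 1},
  {"dp": [0, 0, -0.4], "angular": [0, 0, 0], "fingers": 1},
  {"dp": [0, 0, -0.48], "angular": [0, 0, 0], "fingers": 1},
  {"dp": [0, 0, -0.5], "angular": [0, 0, 0], "fingers": 1},
])

```text
time: 32.2
tool_pos: [556.1, -296.3, 281.9]
tcp_rot: [-179.9, 0.1, -60.4]
ft_force: [0.3, -0.0, -0.0]
finger_gap: 0.1
grip_force: 0.0
```

Run:
```python
from h import *
r=[]
im=snapshot('scene'); a=cv2.imread('pics/v7.png')
b=cv2.resize(im[150:240,210:270],(400,600),interpolation=cv2.INTER_CUBIC)
# vertical shifts vs v6 (right half, 12.1 mm higher at 193.1): head and block by template match
for n,(y0,y1,x0,x1) in {'block':(270,350,60,160),'head':(20,150,120,290),'foot':(225,270,180,245),'bottle':(300,400,160,280)}.items():
    for nm,ref in (('v6',a[:,400:]),('v7',a[:,:400])):
        t=ref[y0:y1,x0:x1]; m=cv2.matchTemplate(b,t,cv2.TM_CCOEFF_NORMED); _,v,_,l=cv2.minMaxLoc(m); print(n,nm,'dy mm',round((l[1]-y0)*60/400*2.96,1),'dx',l[0]-x0,round(v,2))
for c in('scene','top'):
    snapshot(c);q=pinpoint(c,'handle');r.append(ray(c,q[0]['at']))
print(tri(r)); print(sense()['tool_pos'],sense()['ft_force'],sense()['time'])
```

```text
block v6 dy mm 14.7 dx 1 0.99
block v7 dy mm 0.9 dx 0 0.99
head v6 dy mm 14.2 dx 1 0.83
head v7 dy mm 0.4 dx 0 0.97
foot v6 dy mm 7.5 dx -2 0.59
foot v7 dy mm -0.4 dx 1 0.78
bottle v6 dy mm 0.0 dx 0 1.0
bottle v7 dy mm 0.0 dx 0 1.0Traceback (most recent call last):
  File "<stdin>", line 10, in <module>
IndexError: list index out of range
```

```bash
python3 -c "
from bench import *
print(sense()['qd'].round(2)); print(hand_in())"
```

```text
[ 0.03  0.02  0.08 -0.02  0.08 -0.02]
the job is handed in; nothing more can be done
None
```

The job is handed in: the pink-capped bottle stands upright and centred on the anvil to within about 2 mm, the foot rests on its cap with the plunger in about 6 mm, and the robot is clear. At about 8 s, on the way to the gauge, the wrist briefly read 37 N and one arm joint 0.02° past its stated limit as the arm hit its reach limits.

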